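Pack the service tray: free the battery pack, press pack and pliers into their cutouts

TASK

Finish packing the service tray: squeeze the two side tabs of the battery pack to take it out of the charger, and press it into its own cutout in the tray, the right way round and fully home, so that its tabs spring out and latch. Press the pliers into their cutout as well, fully down on its floor under the two sprung nubs beside the handles. Leave the screwdriver in the tray and the other things on the bench where they are.

Things in the scene. Friction and masses are not known exactly. Their poses are not given: they have to be found in the camera images.
- tray: Fixed service tray, dark foam with light grey recess floors in a black rim, 188 x 262 x 25 mm. Origin: centre of its underside, on the bench; z up; x along the 188 mm side. Foam top 24 mm above the bench. Three cutouts, all along x: screwdriver at y = -107 mm (filled), battery pack at y = -42, pliers at y = +64. Mouths of the last two have 2 mm bevels.
- pack_home (a point): Centre of the pack recess floor in the tray, 9 mm above the bench (15 below the foam top); axes as the tray's. The recess is the pack's outline + 1.5 mm all round, square at -x, corners cut off at +x: the pack fits only nose to the tray's +x. In each long wall, at the middle, is a 6 mm deep, 32 mm long undercut from the floor to 9.5 mm up, where the tab hooks latch.
- pack_nose_home (a point): Point on the pack recess floor where the nose of the seated pack comes, 48 mm along the tray's +x from pack_home.
- pliers_home (a point): Where the origin of the seated pliers comes: on the pliers recess floor, 8 mm above the bench (16 below the foam top); axes as the tray's. Jaw slot toward +x (25 tapering to 11 mm wide), two 17 mm handle channels toward -x, either side of a 20 mm wide tongue; about 2 mm play. From x = -24 to +24 mm a dark finger scoop, 3 mm deeper, reaches 58 mm to either side of the light bed.
- pliers_tip_home (a point): Point on the pliers recess floor below the jaw tip of the seated pliers, 64 mm along the tray's +x from pliers_home.
- nub_left (a joint): Sprung nub in the outer wall (tray +y side) of a pliers handle channel, 48 mm to the tray's -x of pliers_home, 9 to 16 mm above the recess floor. 0 = standing out 3 mm over the handle, 0.005 m = pushed back; 400 N/m. The two nubs need about 5 N of push for the handles to pass down, then close over them.
- nub_right (a joint): The same on the -y side of the pliers recess.
- charger: Fixed grey charger, 131 x 87 x 25 mm, two small green lamps on its front (-x) end, with a pocket like the pack's recess in the tray: floor 9 mm above the bench, rim 24. Origin: centre of its underside; the pack starts in it, nose to the charger's +x. Charger and pliers lie either side of a fixed bench vice, 60 mm high; which is nearer the tray varies.
- pack: Black battery pack, 96 x 42 x 47 mm, 0.24 kg. Origin: centre of its underside; x along its length toward the nose (end with two 14 mm corners cut off), z up. Starts snapped into the charger. On each long side a grey squeeze tab, 26 mm wide, centred, 20 to 38 mm above the underside; 53 mm over both tabs, 44 pinched. Below each tab a hook, see tab_left.
- pack_nose (a point): Nose end of the pack at its underside, 48 mm along the pack's +x from its origin.
- tab_left (a joint): Squeeze tab on the pack's +y side: 0 = sprung out, 0.0045 m = pinched fully in; 1.4 N at rest to 5.4 N fully in. Its hook, 1 to 8.5 mm above the underside, stands out 4.5 mm; flat top, locks under the pocket's edge; bevelled below, so it also springs in when pressed down. The hook is clear from 0.0035 m.
- tab_right (a joint): The same on the pack's -y side.
- tab_left_face (a point): Middle of the outer face of the +y tab, 29 mm above the pack's underside.
- tab_right_face (a point): Middle of the outer face of the -y tab.
- pliers: Small pliers with blue handles lying flat on the bench, 129 x 50 x 12 mm, 0.085 kg, loose. Origin: under the middle, 2 mm from the centre of mass; x toward the jaw tip, z up. The handles end at x = -65 mm (each 12 mm thick, together 50 mm wide); they converge toward the jaws: outside width 37 mm at x = -10, 31 mm at x = 0, 24 mm at x = +10 mm; good to grip across both handles there.
- pliers_tip (a point): Jaw tip of the pliers at bench level, 64 mm along the pliers' x from the origin.
- screwdriver: Small screwdriver with green handle, 137 mm long, loose in its cutout in the tray, standing 1 mm above the foam. Leave it.
- tape: Yellow tape roll, 60 mm across and 12 mm high, loose on the bench. Bystander. Origin: centre of the underside.
- jar: Dark jar, 48 mm across and 70 mm high, loose. Bystander. Origin: centre of the underside.
- sensor_a: White round sensor, 38 mm across and 13 mm high, loose on the bench. Bystander. Origin: centre of the underside.

How it is judged:
By the outcome, as a careful person would: the job done as asked, in the order asked, and still so for the second after the job is handed in, with the robot touching nothing.
It also fails if it takes over 72 s, if anything falls off the work surface, if the arm or the gripper's body presses on something with over 40 N, if the wrist force passes 120 N, or if a joint passes its speed limit or range.

ROBOT

A 6-joint arm with a two-finger parallel gripper is mounted at the origin on a cart in front of the work surface, level with it; the furniture and walls round the work are solid. World frame = base frame: x ahead of the robot, y to its left, z up, the work surface at z = 0. Lengths are in m, angles in degrees, forces in N, time in s.
With the tool pointing down it reaches from about 0.35 to 0.875 m from the base axis. Payload 4.2 kg.
Tool frame: the origin (TCP) lies midway between the tips of the shut fingers; the grasp point (between the pads) lies 19 mm behind it; z points along the fingers, y is the direction in which the jaws open and shut (so a half turn about z gives the same grasp; the last joint's range is limited). The gripper opens to 87 mm and grips with 3 to 60 N. Pads are 19 mm wide; open, the fingers measure 117 mm over their backs; the gripper's body (75 mm by 190 mm) begins 51 mm behind the grasp point.
Start: joints at [86.494, 22.042, 0.453, 0, -68.411, -14.817], TCP at [0.196, 0.593, 0.223] pointing down, gripper open.
Joint ranges: [-179.83, 179.83], [-69.29, 118.12], [-61.27, 80.66], [-181.25, 117.63], [-171.15, -9.14], [-177.46, 177.46]. Speed limits (degrees/s): [159.86, 159.86, 180, 180, 180, 180].

INTERFACE

Orientations are given as a 3x3 rotation matrix whose columns are the frame's x, y, z axes.
In Python, from station import sense, capture, finish_job gives the robot as it stands. The module is installed in compiled form; this text tells all that it offers.
- The arm moves only by the shell command python3 -m jog 'ROWS' [OPENING]. ROWS is JSON, a list of rows, each a list of 6 numbers: the shift along the tool's x, y, z in cm, then the turn, a rotation vector about the tool's x, y, z in degrees. In form: [[dx, dy, dz, wx, wy, wz], ...]. A call has exactly 5 rows; each row shifts and turns the commanded pose from where the row before left it, along the tool's axes as they then stand; what a row does not reach is not made up. A row lasts 1/12 s, in which the tool goes at most 41.7 mm and 7.16 degrees, less where a joint would pass 70% of its speed; a pose out of reach is approached as far as the arm can. A call is refused whole if a number of a shift passes 4.17 or a number of a turn 7.16, either way. A call with a gripper value outside its range is refused whole. OPENING is the finger opening in cm, from 0 to 8.7, set as the call begins (- or left out, the last holds). The fingers move at their own pace and stop on an object; the grip force is fixed at half the most. Time passes only in rows, so rows that do not move let the fingers close, or fill a call up. It gives the time, the measured TCP pose, the force and the opening at its end, in the units of the state.
- sense(): the state, without advancing time (a new reading comes with each control period).
- capture(name): name is "scene" or "top"; returns a dict with "frame" (400x640x3 uint8, red, green, blue), "fx", "fy", "cx", "cy" (pixels), "world_to_cam" (4x4, takes a point from world to camera coordinates). Camera axes: x right, y up, looking along -z (the intrinsics and any distortion apply to the point x, -y, -z); pixel columns grow to the right and rows downward; lengths in m; the calibration is good to about 2 mm. A picture is of the moment at which its call begins. There is no depth.
- finish_job(): hands the job in, once; it reports no verdict.
The state is a dict: "time_s": time; "joints": joint angles; "joint_velocities": joint speeds; "effort": joint torques, N m; "tcp_pos": TCP position; "ee_rot": TCP orientation; "wrist_force": force on the tool from outside, world axes, zero at the start; "moment": the same for the moment, N m; "gripper_width": opening from 0.0 (shut) to 1.0 (fully open).
Only numpy, scipy, OpenCV 4.12 (cv2) and the standard library are available. Lean on these libraries where they do the work, as an engineer would, in place of code of your own. Each camera call takes 0.05 s, during which the arm holds its last target.

## Working session

There is one attempt and no reset: what is moved stays moved. The work goes in short steps, Python scripts to look and compute and a shell command to move; the robot and the scene stay as the last step left them, time stands still between calls to the robot, and variables do not carry over. Pictures are saved under pics/ and viewed, and the job is handed in when it is done.

```bash
mkdir -p pics; ls; cat > h.py <<'E'
import numpy as np, cv2
from station import sense, capture
def snap(name,fn):
    c=capture(name); cv2.imwrite('pics/'+fn,c['frame'][:,:,::-1]); np.savez('/tmp/'+name+'.npz',**{k:v for k,v in c.items()})
    return c
def load(name): return dict(np.load('/tmp/'+name+'.npz',allow_pickle=True))
def ray(c,u,v):
    W=np.array(c['world_to_cam'],float); R=W[:3,:3];t=W[:3,3]
    d=np.array([(u-c['cx'])/c['fx'],-(v-c['cy'])/c['fy'],-1.]); return -R.T@t, R.T@d
def onz(c,u,v,z):
    o,d=ray(c,u,v); return o+d*(z-o[2])/d[2]
def proj(c,p):
    W=np.array(c['world_to_cam'],float); q=W[:3,:3]@np.array(p)+W[:3,3]
    return np.array([c['cx']-c['fx']*q[0]/q[2], c['cy']+c['fy']*q[1]/q[2]])
E
python3 - <<'E'
from h import *
for n in ('scene','top'):
    c=snap(n,n+'0.png'); print(n,c.keys(),c['fx'],c['fy'],c['cx'],c['cy']); print(np.round(c['world_to_cam'],3))
s=sense(); print(s)
E
```

```text
pics
scene dict_keys(['frame', 'fx', 'fy', 'cx', 'cy', 'world_to_cam']) 516.9764408517888 516.9764408517888 322.6513108680351 199.86235944989642
[[ 0.903 -0.428  0.015 -0.46 ]
 [ 0.254  0.563  0.787 -0.225]
 [-0.346 -0.707  0.617 -1.203]
 [ 0.     0.     0.     1.   ]]
top dict_keys(['frame', 'fx', 'fy', 'cx', 'cy', 'world_to_cam']) 400.8904658005565 400.8904658005565 322.41953688990964 200.1963442928044
[[ 0.25  -0.968 -0.005 -0.088]
 [ 0.948  0.244  0.202 -0.548]
 [-0.194 -0.055  0.979 -1.025]
 [ 0.     0.     0.     1.   ]]
{'time_s': 0.1, 'joints': array([ 8.64939672e+01,  2.20855931e+01,  3.87695465e-01, -2.33056441e-02,
       -6.84105031e+01, -1.48173768e+01]), 'joint_velocities': array([ 0.05776246, -0.06832651,  0.28193852,  0.09645221,  0.01690978,
        0.03119256]), 'effort': array([-3.66894346e-04, -3.91687167e+01,  1.87936699e+01,  4.23190087e+00,
        1.35012501e-02, -7.12099632e-05]), 'tcp_pos': array([0.19630411, 0.5928123 , 0.22158282]), 'ee_rot': array([[ 9.49249962e-01, -3.14522282e-01, -4.93213481e-04],
       [-3.14522646e-01, -9.49248137e-01, -1.86525040e-03],
       [ 1.18480834e-04,  1.92571568e-03, -9.99998139e-01]]), 'wrist_force': array([0.06027579, 0.03430513, 0.45253916]), 'moment': array([ 0.00275085, -0.03172414, -0.03808408]), 'gripper_width': 0.9989656234788525}
```

View pics/scene0.png

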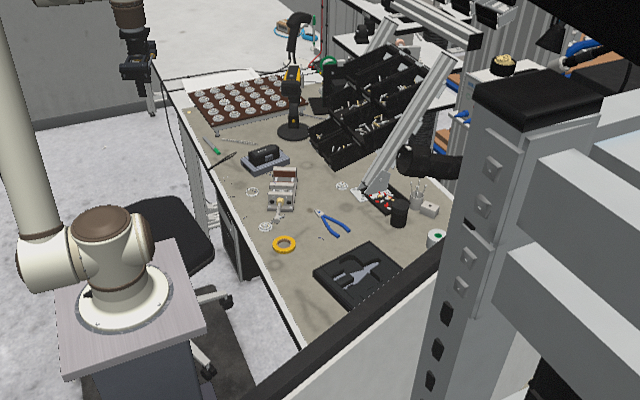

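View pics/top0.png

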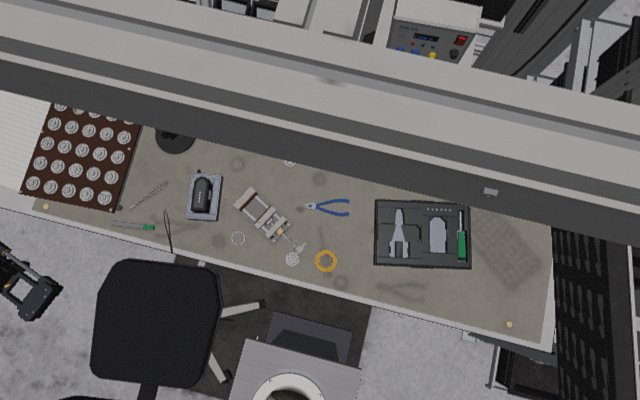

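```bash
python3 - <<'E'
from h import *
t=load('top')['frame'][:,:,::-1]; s=load('scene')['frame'][:,:,::-1]
a=cv2.resize(t[150:290,340:500],None,fx=5,fy=4.2857,interpolation=cv2.INTER_CUBIC) if 0 else cv2.resize(t[185:285,360:490],None,fx=6,fy=6,interpolation=cv2.INTER_CUBIC)
cv2.imwrite('pics/t_tray.png',a)
cv2.imwrite('pics/t_rest.png',cv2.resize(t[160:280,170:360],None,fx=4.2,fy=4.2,interpolation=cv2.INTER_CUBIC))
cv2.imwrite('pics/s_all.png',cv2.resize(s[130:330,220:450],None,fx=3,fy=3,interpolation=cv2.INTER_CUBIC))
cv2.imwrite('pics/s_ch.png',cv2.resize(s[130:230,220:320],None,fx=6,fy=6,interpolation=cv2.INTER_CUBIC))
E
```

```text
(no output)
```

View pics/t_tray.png

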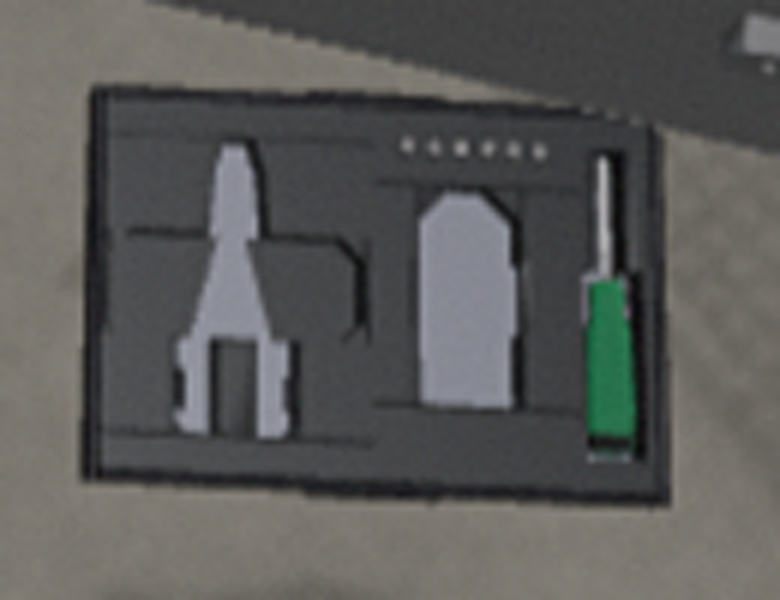

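View pics/t_rest.png

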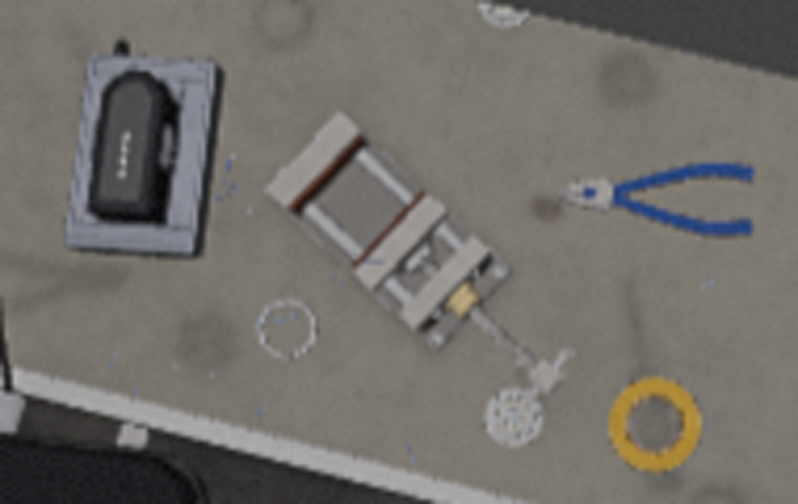

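View pics/s_all.png

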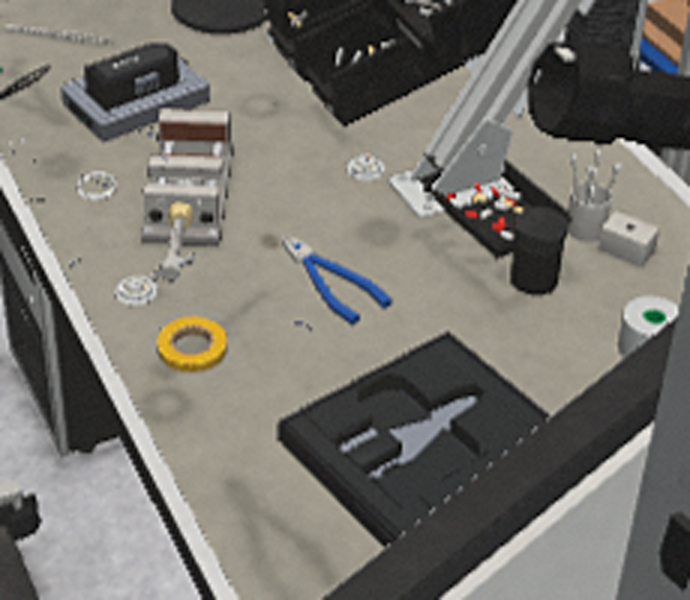

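View pics/s_ch.png

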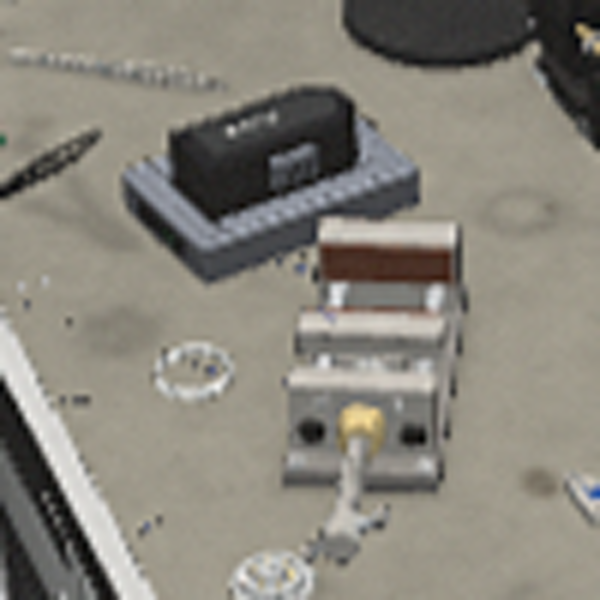

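```bash
cat >> h.py <<'E'
from scipy.ndimage import map_coordinates
def edge(img,p,q,w=3,trim=.12,sign=0,chan=None):
    g=img.astype(float).mean(2) if chan is None else img[:,:,chan].astype(float)
    p=np.array(p,float);q=np.array(q,float);L=np.linalg.norm(q-p);d=(q-p)/L;n=np.array([-d[1],d[0]])
    s=np.arange(-w-1,w+1.01,.25);pts=[]
    for a in np.linspace(trim*L,(1-trim)*L,int(max(12,L))):
        xy=p+d*a+s[:,None]*n
        v=map_coordinates(g,[xy[:,1],xy[:,0]],order=1)
        v=np.convolve(v,np.ones(3)/3,'same');gr=np.gradient(v)[3:-3]
        G=np.abs(gr) if sign==0 else np.maximum(gr*sign,0)
        G=G*(G>.5*G.max())+1e-9; k=np.argmax(G); lo,hi=max(0,k-3),min(len(G),k+4)
        o=(G[lo:hi]*s[3:-3][lo:hi]).sum()/G[lo:hi].sum(); pts.append(p+d*a+o*n)
    pts=np.array(pts,np.float32); l=cv2.fitLine(pts,cv2.DIST_HUBER,0,.01,.01).ravel()
    r=np.abs((pts-l[2:])@np.array([-l[1],l[0]])); return l,np.median(r)
def inter(a,b):
    A=np.array([[a[0],-b[0]],[a[1],-b[1]]]); t=np.linalg.solve(A,b[2:]-a[2:]); return a[2:]+t[0]*a[:2]
E
python3 - <<'E'
from h import *
for n in('scene','top'):
    c=load(n); o,_=ray(c,0,0); print(n,'cam',o.round(3))
c=load('top')
f=lambda x,y:(x/6+360-.42,y/6+185-.42)
TL,TR,BR,BL=f(93,88),f(655,128),f(668,503),f(82,480)
im=c['frame']
E={}
for nm,p,q in (('L',TL,BL),('B',BL,BR),('R',BR,TR),('T',TL,f(560,118))):
    E[nm],r=edge(im,p,q); print(nm,E[nm].round(3),r.round(2))
for nm,a,b in (('TL','T','L'),('BL','B','L'),('BR','B','R'),('TR','T','R')):
    px=inter(E[a],E[b]); print(nm,px.round(2),'z25',onz(c,*px,.025).round(4),'z0',onz(c,*px,0).round(4))
E
```

```text
scene cam [ 0.057 -0.921  0.926]
top cam [ 0.343 -0.007  1.114]
L [ 1.30000e-02 -1.00000e+00  3.73551e+02  2.28790e+02] 0.03
B [9.99000e-01 4.90000e-02 4.21508e+02 2.67262e+02] 0.2
R [2.80000e-02 1.00000e+00 4.71102e+02 2.46631e+02] 0.12
T [9.99000e-01 3.60000e-02 4.13013e+02 2.00022e+02] 0.18
TL [373.95 198.6 ] z25 [ 0.5984 -0.0837  0.025 ] z0 [ 0.6043 -0.0855  0.    ]
BL [373.07 264.91] z25 [ 0.4207 -0.1224  0.025 ] z0 [ 0.4225 -0.125   0.    ]
BR [471.75 269.71] z25 [ 0.4743 -0.3805  0.025 ] z0 [ 0.4773 -0.389   0.    ]
TR [469.84 202.09] z25 [ 0.6549 -0.3426  0.025 ] z0 [ 0.6621 -0.3503  0.    ]
```

```bash
python3 - <<'E'
from h import *
c=load('top');im=c['frame']
f=lambda x,y:(x/6+360-.42,y/6+185-.42)
TL,TR,BR,BL=f(93,88),f(655,128),f(668,503),f(82,480)
def l3(p,q,z):
    l,r=edge(im,p,q); m=l[2:];h=30
    a,b=[onz(c,*(m+s*h*l[:2]),z)[:2] for s in(-1,1)]; d=(b-a)/np.linalg.norm(b-a); return (a+b)/2,d
Ls={'L':l3(TL,BL,0),'B':l3(BL,BR,0),'R':l3(BR,TR,.025),'T':l3(TL,f(560,118),.025)}
ang={k:np.degrees(np.arctan2(d[1],d[0])) for k,(m,d) in Ls.items()}; print(ang)
y=[(ang['L']+90)%180-90,(ang['R']+90)%180-90,(ang['B']%180)-90,(ang['T']%180)-90];print(y)
yaw=np.radians(np.median(y)); X=np.array([np.cos(yaw),np.sin(yaw)]);Y=np.array([-X[1],X[0]])
l,b,r,t=Ls['L'][0]@Y,Ls['B'][0]@X,Ls['R'][0]@Y,Ls['T'][0]@X
print('sizes',t-b,l-r,'centre',((t+b)/2*X+(l+r)/2*Y).round(4))
# cutout checks with pack floor: draw predicted points
C=((t+b)/2*X+(l+r)/2*Y)
big=cv2.resize(im[185:285,360:490],None,fx=6,fy=6,interpolation=cv2.INTER_CUBIC)[:,:,::-1].copy()
def dr(pts,z,col):
    P=[(proj(c,[*(C+x*X+yy*Y),z])-[360,185]+.5)*6-.5 for x,yy in pts]
    cv2.polylines(big,[np.int32(np.round(P))],True,col,1)
dr([(-.0495,-.0645),(.0355,-.0645),(.0495,-.0505),(.0495,-.0335),(.0355,-.0195),(-.0495,-.0195)],.009,(0,0,255))
dr([(-.094,-.131),(.094,-.131),(.094,.131),(-.094,.131)],.025,(0,255,255))
dr([(-.094,-.131),(.094,-.131),(.094,.131),(-.094,.131)],0,(0,255,0))
dr([(.06,.064),(-.06,.064)],.008,(255,0,0))
cv2.imwrite('pics/t_fit.png',big)
E
```

```text
{'L': np.float64(12.266561320056116), 'B': np.float64(-78.26668326893353), 'R': np.float64(-168.15826593522675), 'T': np.float64(-77.68432814155929)}
[np.float64(12.266561320056113), np.float64(11.841734064773249), np.float64(11.733316731066466), np.float64(12.315671858440709)]
sizes 0.1818794863618482 0.2612488182044689 centre [ 0.5379 -0.2336]
```

View pics/t_fit.png

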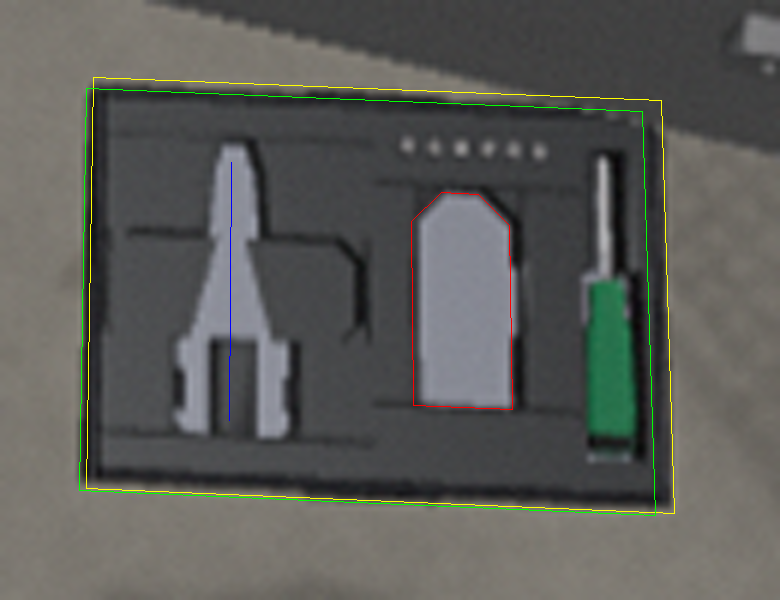

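```bash
python3 - <<'E'
from h import *
c=load('top');im=c['frame']
f=lambda x,y:(x/6+360-.42,y/6+185-.42)
def l3(p,q,z,trim=.12,**k):
    l,r=edge(im,p,q,trim=trim,**k); m=l[2:];h=12
    a,b=[onz(c,*(m+s*h*l[:2]),z)[:2] for s in(-1,1)]; d=(b-a)/np.linalg.norm(b-a); return (a+b)/2,np.degrees(np.arctan2(d[1],d[0])),round(float(r),2)
R=l3(f(516,235),f(516,405),.009); L=l3(f(419,225),f(420,400),.022)
B=l3(f(422,406),f(514,409),.022); T=l3(f(445,192),f(480,192),.009)
for n,v in zip('RLBT',(R,L,B,T)): print(n,v)
for yaw in (11.8,12.1):
    yr=np.radians(yaw);X=np.array([np.cos(yr),np.sin(yr)]);Y=np.array([-X[1],X[0]])
    r,l,b,t=R[0]@Y,L[0]@Y,B[0]@X,T[0]@X
    print(yaw,'w',l-r,'len',t-b,'home',((t+b)/2*X+(l+r)/2*Y).round(4),'tray', ((t+b)/2*X+((l+r)/2+.042)*Y).round(4))
E
```

```text
R (array([ 0.54031652, -0.30025206]), np.float64(7.936354474957224), 0.17)
L (array([ 0.53368384, -0.2542808 ]), np.float64(-168.42657634785985), 0.06)
B (array([ 0.49768927, -0.28499974]), np.float64(-77.66501308623313), 0.08)
T (array([ 0.59511753, -0.26527408]), np.float64(-80.25860479484422), 0.05)
11.8 w 0.04635612109119336 len 0.09940316180391462 home [ 0.5464 -0.2753] tray [ 0.5378 -0.2342]
12.1 w 0.04634025721820351 len 0.09939857967200394 home [ 0.5464 -0.2752] tray [ 0.5376 -0.2342]
```

```bash
python3 - <<'E'
from h import *
t=load('top')['frame'][:,:,::-1]
cv2.imwrite('pics/t_ch.png',cv2.resize(t[165:225,180:230],None,fx=10,fy=10,interpolation=cv2.INTER_CUBIC))
cv2.imwrite('pics/t_pl.png',cv2.resize(t[185:230,295:360],None,fx=11,fy=11,interpolation=cv2.INTER_CUBIC))
c=load('scene'); im=c['frame']
big=cv2.resize(im[220:320,300:420],None,fx=6,fy=6,interpolation=cv2.INTER_CUBIC)[:,:,::-1].copy()
C=np.array([.5378,-.2337]);yr=np.radians(12);X=np.array([np.cos(yr),np.sin(yr)]);Y=np.array([-X[1],X[0]])
def dr(pts,z,col):
    P=[(proj(c,[*(C+x*X+yy*Y),z])-[300,220]+.5)*6-.5 for x,yy in pts]
    cv2.polylines(big,[np.int32(np.round(P))],True,col,1)
dr([(-.094,-.131),(.094,-.131),(.094,.131),(-.094,.131)],.025,(0,255,255))
dr([(-.094,-.131),(.094,-.131),(.094,.131),(-.094,.131)],0,(0,255,0))
dr([(.06,.064),(-.06,.064)],.008,(0,0,255))
cv2.imwrite('pics/s_fit.png',big)
E
```

```text
(no output)
```

View pics/t_ch.png

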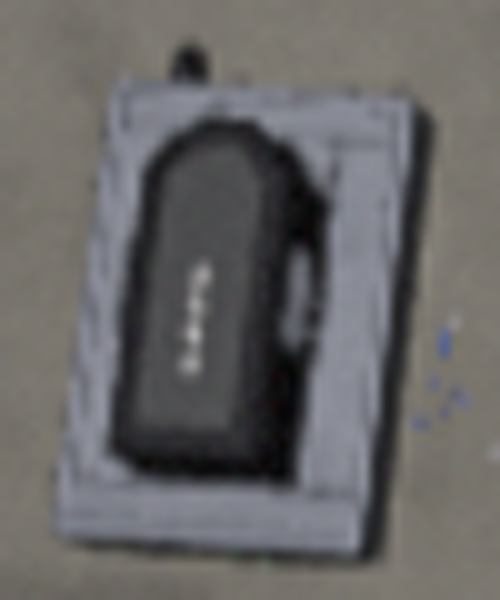

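View pics/t_pl.png

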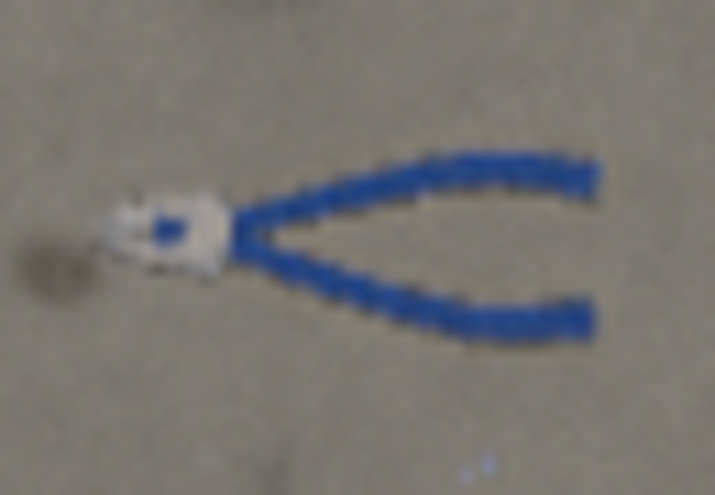

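View pics/s_fit.png

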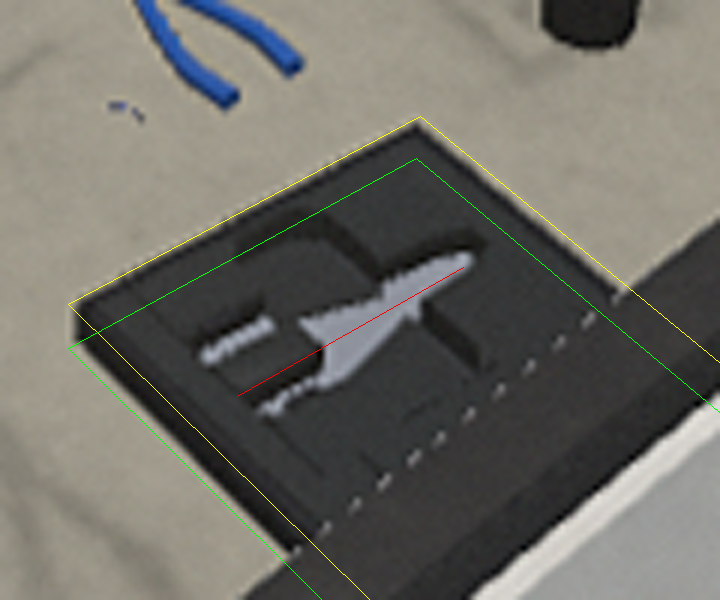

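```bash
python3 - <<'E'
from h import *
c=load('top');im=c['frame']
f=lambda x,y:(x/10+180-.45,y/10+165-.45)
def l3(p,q,z,trim=.1,**k):
    l,r=edge(im,p,q,trim=trim,w=2.,**k); m=l[2:];h=12
    a,b=[onz(c,*(m+s*h*l[:2]),z)[:2] for s in(-1,1)]; d=(b-a)/np.linalg.norm(b-a); return (a+b)/2,np.degrees(np.arctan2(d[1],d[0])),round(float(r),2)
z=.025
T=l3(f(210,88),f(400,98),z);B=l3(f(65,535),f(350,555),z);L=l3(f(120,90),f(62,510),z);R=l3(f(410,115),f(362,540),z)
PL=l3(f(148,190),f(112,440),.054); PB=l3(f(115,465),f(290,480),.02)
for n,v in zip(('T','B','L','R','PL','PB'),(T,B,L,R,PL,PB)): print(n,v)
for yaw in(3,4,5,6):
    yr=np.radians(yaw);X=np.array([np.cos(yr),np.sin(yr)]);Y=np.array([-X[1],X[0]])
    t,b,l,r=T[0]@X,B[0]@X,L[0]@Y,R[0]@Y
    print(yaw,'len',t-b,'w',l-r,((t+b)/2*X+(l+r)/2*Y).round(4),'PL-mid',PL[0]@Y-(l+r)/2)
E
```

```text
T (array([0.54880037, 0.37945781]), np.float64(-69.51248646029808), 0.17)
B (array([0.42373266, 0.36564987]), np.float64(-79.03034646593512), 0.11)
L (array([0.4824878 , 0.41622919]), np.float64(10.823434083417684), 1.29)
R (array([0.49442855, 0.33581074]), np.float64(10.707022169955415), 0.16)
PL (array([0.47679571, 0.39803933]), np.float64(11.312231222096438), 0.13)
PB (array([0.44085376, 0.37270479]), np.float64(-77.41170172661484), 0.06)
3 len 0.12561895509064808 w 0.08093317480446416 [0.4861 0.3759] PL-mid 0.0225995569806402
4 len 0.12572623879855677 w 0.08105550415337637 [0.486  0.3759] PL-mid 0.022779261937530382
5 len 0.12579522507619 w 0.08115314321052108 [0.486  0.3758] PL-mid 0.02295202811056679
6 len 0.12582589290965918 w 0.08122606223409573 [0.4859 0.3758] PL-mid 0.023117802873499405
```

```bash
cat > dr.py <<'E'
from h import *
def drawbox(n,fn,off,sz,k,C,yaw,dz=0,c=None):
    c=c or load(n); im=c['frame']; x0,y0=off
    big=cv2.resize(im[y0:y0+sz[1],x0:x0+sz[0]],None,fx=k,fy=k,interpolation=cv2.INTER_CUBIC)[:,:,::-1].copy()
    yr=np.radians(yaw);X=np.array([np.cos(yr),np.sin(yr)]);Y=np.array([-X[1],X[0]])
    def dr(pts,z,col,cl=True):
        P=[(proj(c,[*(np.array(C)+x*X+yy*Y),z])-[x0,y0]+.5)*k-.5 for x,yy in pts]
        cv2.polylines(big,[np.int32(np.round(P))],cl,col,1)
    o=[(-.048,-.021),(.034,-.021),(.048,-.007),(.048,.007),(.034,.021),(-.048,.021)]
    dr(o,.056+dz,(0,255,255)); dr(o,.024+dz,(0,0,255))
    if dz==0: dr([(-.0655,-.0435),(.0655,-.0435),(.0655,.0435),(-.0655,.0435)],.025,(0,255,0))
    for z in(.029,.047): dr([(-.013,-.0265),(.013,-.0265)],z+dz,(255,255,0),False)
    cv2.imwrite('pics/'+fn,big)
E
python3 - <<'E'
from dr import *
drawbox('top','t_box1.png',(180,165),(50,60),10,(.486,.3758),11)
drawbox('scene','s_box1.png',(235,135),(60,50),12,(.486,.3758),11)
E
```

```text
(no output)
```

View pics/t_box1.png

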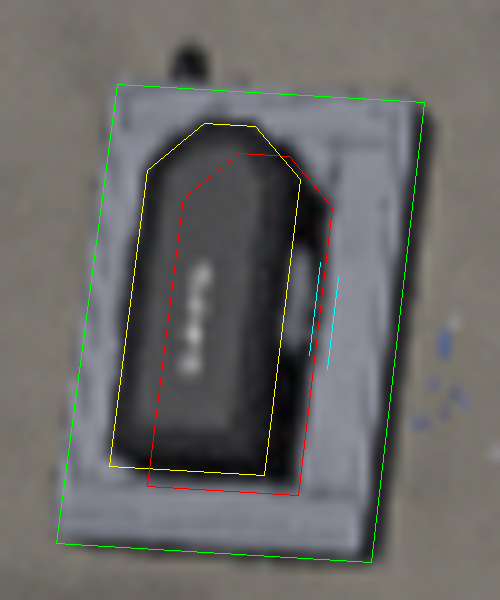

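View pics/s_box1.png

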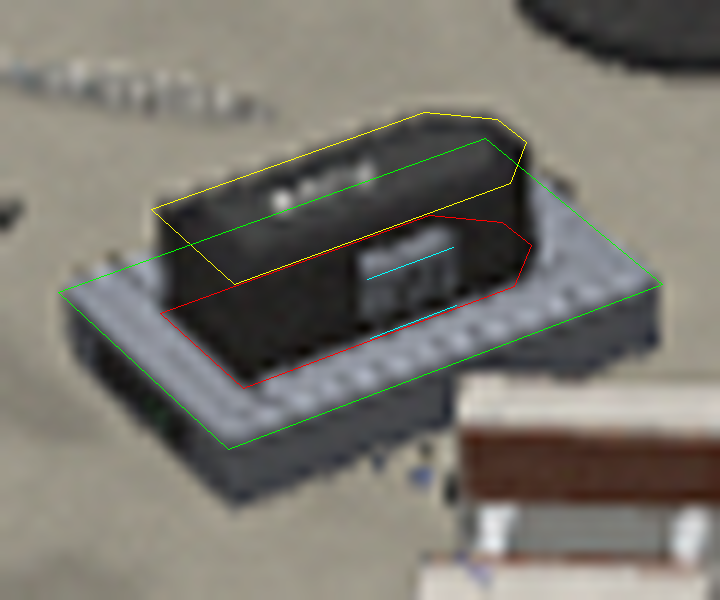

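```bash
python3 - <<'E'
from h import *
t=load('top');s=load('scene')
def plane(c,a,b):
    o,d1=ray(c,*a);_,d2=ray(c,*b);n=np.cross(d1,d2);n/=np.linalg.norm(n);return n,n@o
n1,k1=plane(t,(385,185),(490,211))
for e in (((348,311.7),(420,256.7)),((300,400),(420,303))):
    n2,k2=plane(s,*e); d=np.cross(n1,n2); 
    for X in(0.3,.5,.7): 
        A=np.array([n1,n2,[1,0,0]]); print(X,np.linalg.solve(A,[k1,k2,X]).round(3))
for z in(0,.1,.2,.3,.4,.5): print(z,onz(t,100,100,z).round(3),onz(t,385,185,z).round(3),onz(t,0,50,z).round(3))
for p in((175,135),(160,135)): print('disc',onz(t,*p,.01))
for p in((292,130),): print('disc s',onz(s,*p,.01))
print('jar s',onz(s,398,226,0), 'col base',onz(s,370,193,0), 'bin',onz(s,345,170,0))
E
```

```text
0.3 [ 0.3   -1.04   1.269]
0.5 [ 0.5   -0.557  0.546]
0.7 [ 0.7   -0.073 -0.178]
0.3 [ 0.3   -1.012  1.269]
0.5 [ 0.5   -0.602  0.546]
0.7 [ 0.7   -0.192 -0.178]
0 [0.694 0.778 0.   ] [ 0.651 -0.107  0.   ] [0.773 1.137 0.   ]
0.1 [0.662 0.707 0.1  ] [ 0.623 -0.098  0.1  ] [0.735 1.034 0.1  ]
0.2 [0.631 0.637 0.2  ] [ 0.595 -0.089  0.2  ] [0.696 0.932 0.2  ]
0.3 [0.599 0.566 0.3  ] [ 0.568 -0.08   0.3  ] [0.657 0.829 0.3  ]
0.4 [0.568 0.496 0.4  ] [ 0.54  -0.071  0.4  ] [0.619 0.726 0.4  ]
0.5 [0.536 0.425 0.5  ] [ 0.512 -0.062  0.5  ] [0.58  0.623 0.5  ]
disc [0.64193924 0.51891052 0.01      ]
disc [0.63104862 0.56132679 0.01      ]
disc s [0.64155826 0.52628377 0.01      ]
jar s [ 0.71431831 -0.04954214  0.        ] col base [ 7.17854542e-01  1.12038248e-01 -1.11022302e-16] bin [0.70495017 0.24823912 0.        ]
```

```bash
python3 - <<'E'
from h import *
t=load('top');s=load('scene')
for z in(.2,.3,.4,.5,.6,.7,.8,.9):
    for p in((320,165),(200,135)):
        q=onz(t,*p,z); print(z,q.round(2),proj(s,q).round(0),end=' | ')
    print()
c=t;im=c['frame'].astype(int)
hsv=cv2.cvtColor(c['frame'],cv2.COLOR_RGB2HSV)
for n,cc in(('top',t),('scene',s)):
    hsv=cv2.cvtColor(cc['frame'],cv2.COLOR_RGB2HSV)
    m=cv2.inRange(hsv,(105,120,60),(125,255,255)); y0,y1,x0,x1=(185,230,295,360) if n=='top' else (200,245,305,360)
    k=np.zeros_like(m);k[y0:y1,x0:x1]=m[y0:y1,x0:x1]
    ys,xs=np.nonzero(k); P=np.array([onz(cc,x,y,.009)[:2] for x,y in zip(xs,ys)])
    mu=P.mean(0);w,V=np.linalg.eigh(np.cov(P.T)); print(n,len(P),mu.round(4),np.degrees(np.arctan2(*V[::-1,1])),w)
    np.save('/tmp/pl_'+n,P)
E
```

```text
0.2 [0.6  0.07 0.2 ] [345. 151.] | 0.2 [0.61 0.37 0.2 ] [300. 102.] | 
0.3 [0.58 0.06 0.3 ] [338. 121.] | 0.3 [0.58 0.33 0.3 ] [296.  78.] | 
0.4 [0.55 0.05 0.4 ] [330.  87.] | 0.4 [0.55 0.29 0.4 ] [291.  50.] | 
0.5 [0.52 0.04 0.5 ] [321.  48.] | 0.5 [0.52 0.25 0.5 ] [286.  18.] | 
0.6 [0.49 0.04 0.6 ] [310.   3.] | 0.6 [0.49 0.2  0.6 ] [279. -20.] | 
0.7 [0.46 0.03 0.7 ] [298. -50.] | 0.7 [0.46 0.16 0.7 ] [272. -65.] | 
0.8 [0.43 0.02 0.8 ] [ 284. -111.] | 0.8 [0.43 0.12 0.8 ] [ 263. -119.] | 
0.9 [0.4  0.01 0.9 ] [ 266. -185.] | 0.9 [0.4  0.08 0.9 ] [ 251. -187.] | 
top 159 [0.5508 0.0237] 102.02813434616328 [0.00024575 0.00077978]
scene 169 [0.5505 0.018 ] 99.82857490431317 [0.00025715 0.00078673]
```

```bash
python3 - <<'E'
from h import *
t=load('top');s=load('scene')
f=lambda x,y:((x+.5)/11-.5+295,(y+.5)/11-.5+185)
e1=onz(t,*f(602,178),.010)[:2];e2=onz(t,*f(597,320),.010)[:2];tip=onz(t,*f(98,235),.008)[:2]
m=(e1+e2)/2;d=tip-m;print(e1,e2,tip,'len',np.linalg.norm(d),'yaw',np.degrees(np.arctan2(d[1],d[0])),'org',m+d*65/129)
g=lambda x,y:(x/3-.33+220,y/3-.33+130)
e1=onz(s,*g(353,318),.006)[:2];e2=onz(s,*g(388,300),.006)[:2];tip=onz(s,*g(284,240),.006)[:2]
m=(e1+e2)/2;d=tip-m;print(e1,e2,tip,'len',np.linalg.norm(d),'yaw',np.degrees(np.arctan2(d[1],d[0])),'org',m+d*65/129)
E
```

```text
[ 0.57867113 -0.01905084] [ 0.54262738 -0.02654952] [0.53257381 0.10197951] len 0.1278991862882066 yaw 102.6803922003743 org [0.54650271 0.04007331]
[ 0.54219947 -0.02197111] [ 0.58158188 -0.01346527] [0.53210587 0.10224752] len 0.12360786841738065 yaw 103.94332680244366 org [0.54688283 0.04272965]
```

```bash
cat > go.py <<'E'
import sys
from h import *
from scipy.spatial.transform import Rotation as Ro
def go(x,y,z,yaw):
    s=sense(); R=np.array(s['ee_rot']);p=np.array(s['tcp_pos'])
    a=np.radians(yaw);T=np.array([[np.cos(a),np.sin(a),0],[np.sin(a),-np.cos(a),0],[0,0,-1]])
    print('turn (deg, tool):',Ro.from_matrix(R.T@T).as_rotvec(degrees=True).round(2))
    d=np.array([x,y,z])-p
    print('shift now-axes cm:',(R.T@d*100).round(2),' after-turn axes:',(T.T@d*100).round(2))
    print('t',s['time_s'],'p',p.round(4),'F',np.round(s['wrist_force'],1),'w',round(s['gripper_width']*8.7,2),'j',np.round(s['joints'],1))
go(*map(float,sys.argv[1:5]))
E
python3 go.py .486 .3758 .22 11; python3 -m jog '[[0,0,0,0,0,-6],[0,0,0,0,0,-6],[0,0,0,0,0,-6],[0,0,0,0,0,-6],[0,0,0,0,0,-5.5]]' 8.7;  python3 go.py .486 .3758 .22 11
```

```text
turn (deg, tool): [ 1.100e-01  2.000e-02 -2.933e+01]
shift now-axes cm: [34.32 11.49  0.18]  after-turn axes: [24.3  26.83  0.16]
t 0.1 p [0.1963 0.5928 0.2216] F [0.1 0.  0.5] w 8.69 j [ 86.5  22.1   0.4  -0.  -68.4 -14.8]
time_s: 0.52
tcp_pos: [0.1964, 0.5929, 0.2218]
ee_rot: [[0.98, 0.199, -0.0], [0.199, -0.98, -0.001], [-0.001, 0.001, -1.0]]
wrist_force: [-0.1, 0.7, 0.2]
gripper_width: 1.003
turn (deg, tool): [0.07 0.04 0.46]
shift now-axes cm: [24.07 27.04  0.2 ]  after-turn axes: [24.29 26.84  0.18]
t 0.5167 p [0.1964 0.5929 0.2218] F [-0.1  0.7  0.2] w 8.72 j [ 86.5  22.1   0.4  -0.  -68.4  15. ]
```

```bash
python3 -m jog '[[2.4,2.7,0,0,0,0.46],[2.4,2.7,0,0,0,0],[2.4,2.7,0,0,0,0],[2.4,2.7,0,0,0,0],[2.4,2.7,0,0,0,0]]' >/dev/null;python3 -m jog '[[2.4,2.7,0,0,0,0],[2.4,2.7,0,0,0,0],[2.4,2.7,0,0,0,0],[2.4,2.7,0,0,0,0],[2.4,2.6,0,0,0,0]]' ;  python3 go.py .486 .3758 .10 11
```

```text
time_s: 1.35
tcp_pos: [0.4834, 0.3723, 0.2221]
ee_rot: [[0.983, 0.186, -0.001], [0.186, -0.983, -0.001], [-0.001, 0.0, -1.0]]
wrist_force: [0.2, 0.8, -0.2]
gripper_width: 0.998
turn (deg, tool): [ 0.03  0.05 -0.29]
shift now-axes cm: [ 0.33 -0.3  12.21]  after-turn axes: [ 0.32 -0.3  12.21]
t 1.35 p [0.4834 0.3723 0.2221] F [ 0.2  0.8 -0.2] w 8.68 j [ 52.8  20.6  -1.7  -0.  -67.7  47.9]
```

```bash
python3 -m jog '[[0.3,-0.3,2.4,0,0,-0.3],[0,0,2.4,0,0,0],[0,0,2.4,0,0,0],[0,0,2.4,0,0,0],[0,0,2.4,0,0,0]]' >/dev/null; python3 go.py .486 .3758 .10 11; python3 - <<'E'
from dr import *
snap('top','top1.png');snap('scene','scene1.png')
for n,o,sz,k in(('top',(160,130),(100,100),6),('scene',(215,80),(110,110),5.4)):
    im=load(n)['frame'][o[1]:o[1]+sz[1],o[0]:o[0]+sz[0],::-1]; cv2.imwrite('pics/%s1z.png'%n,cv2.resize(im,None,fx=k,fy=k,interpolation=cv2.INTER_CUBIC))
E
```

```text
turn (deg, tool): [ 0.02  0.04 -0.02]
shift now-axes cm: [0.11 0.13 0.1 ]  after-turn axes: [0.11 0.13 0.1 ]
t 1.7667 p [0.4847 0.3768 0.101 ] F [-0.2 -0.1  0.3] w 8.7 j [ 52.9  27.1 -10.2  -0.  -52.7  48. ]
```

View pics/top1z.png

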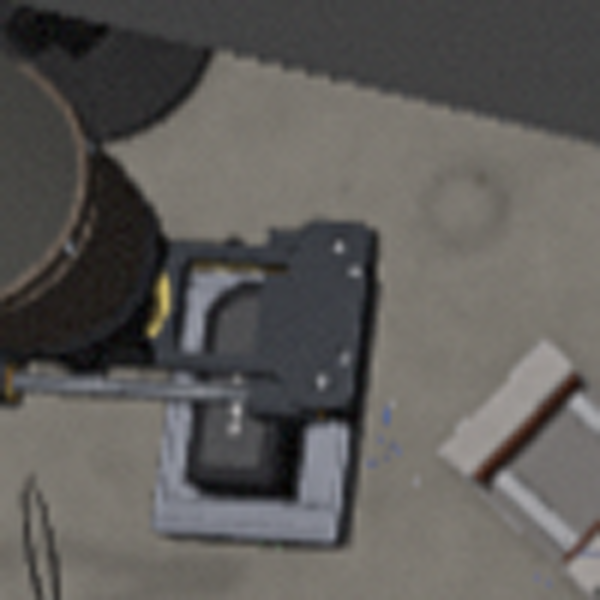

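View pics/scene1z.png

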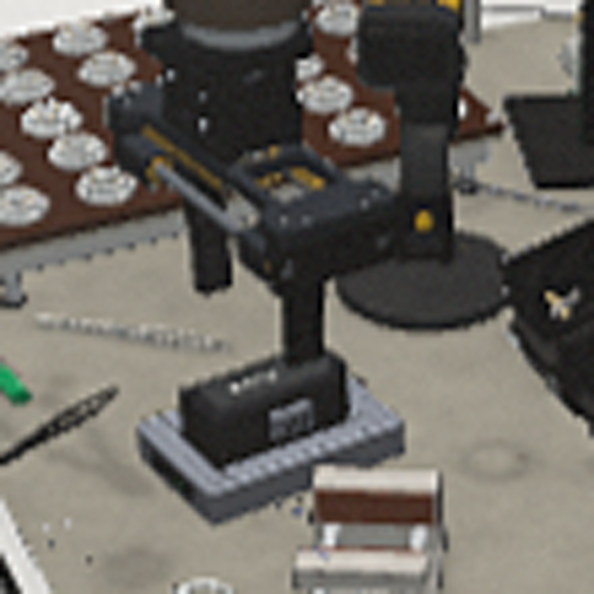

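```bash
python3 - <<'E'
from h import *
s=load('scene');st=sense();p=st['tcp_pos'];R=st['ee_rot']
for dx in(-.0095,.0095):
  for h in(0,.019): print(dx,h,(proj(s,p+R@np.array([dx,.0585,-h]))-[215,80]+.5)*5.4-.5)
print((proj(s,p+R@np.array([0,.0435,0]))-[215,80]+.5)*5.4-.5)
E
```

```text
-0.0095 0 [298.20607373 371.34905234]
-0.0095 0.019 [296.68419918 341.57809212]
0.0095 0 [327.60660337 360.98243114]
0.0095 0.019 [326.31615643 331.3101469 ]
[298.56950492 354.3623181 ]
```

```bash
python3 -m jog '[[0.1,-0.05,1.5,0,0,0],[0,0,1.5,0,0,0],[0,0,1.5,0,0,0],[0,0,1.5,0,0,0],[0,0,0.8,0,0,0]]' >/dev/null; python3 go.py .486 .3760 .028 11;python3 -m jog '[[0,0,0.3,0,0,0],[0,0,0.2,0,0,0],[0,0,0,0,0,0],[0,0,0,0,0,0],[0,0,0,0,0,0]]' >/dev/null; python3 go.py .486 .3760 .028 11
```

```text
turn (deg, tool): [0.02 0.03 0.02]
shift now-axes cm: [-0.    0.21  0.62]  after-turn axes: [-0.    0.21  0.62]
t 2.2833 p [0.4856 0.378  0.0342] F [ 0.6 -0.7 -1. ] w 8.69 j [ 52.9  31.8 -13.5  -0.  -44.7  48.1]
turn (deg, tool): [-0.06 -0.09  0.02]
shift now-axes cm: [-0.07  0.25  0.26]  after-turn axes: [-0.07  0.25  0.26]
t 2.7 p [0.4862 0.3785 0.0306] F [-0.   0.3 -0.2] w 8.7 j [ 52.9  32.1 -13.7   0.  -44.1  48.1]
```

```bash
python3 -m jog '[[0,0.2,0.2,0,0,0],[0,0,0,0,0,0],[0,0,0,0,0,0],[0,0,0,0,0,0],[0,0,0,0,0,0]]' >/dev/null; python3 go.py .486 .3760 .028 11;python3 -m jog '[[0,0,0,0,0,0],[0,0,0,0,0,0],[0,0,0,0,0,0],[0,0,0,0,0,0],[0,0,0,0,0,0]]' 3.5 >/dev/null; python3 go.py .486 .3760 .028 11;python3 -m jog '[[0,0,0,0,0,0],[0,0,0,0,0,0],[0,0,0,0,0,0],[0,0,0,0,0,0],[0,0,0,0,0,0]]' 3.5 >/dev/null; python3 go.py .486 .3760 .028 11
```

```text
turn (deg, tool): [-0.   -0.    0.02]
shift now-axes cm: [-0.02  0.01 -0.04]  after-turn axes: [-0.02  0.01 -0.04]
t 3.1167 p [0.4862 0.3761 0.0276] F [0.5 0.9 0.8] w 8.69 j [ 52.8  32.2 -13.9   0.  -43.8  48.2]
turn (deg, tool): [0.01 0.   0.02]
shift now-axes cm: [-0.01  0.   -0.05]  after-turn axes: [-0.01  0.   -0.05]
t 3.5333 p [0.4861 0.3761 0.0275] F [-1.   0.   0.5] w 6.14 j [ 52.8  32.3 -13.9   0.  -43.8  48.2]
turn (deg, tool): [-0.07 -0.06  0.02]
shift now-axes cm: [-0.04  0.09 -0.  ]  after-turn axes: [-0.04  0.09 -0.  ]
t 3.95 p [0.4862 0.3769 0.028 ] F [-1.8  2.5  2.2] w 4.25 j [ 52.8  32.2 -13.9  -0.  -43.8  48.2]
```

```bash
python3 -m jog '[[0,0,0,0,0,0],[0,0,0,0,0,0],[0,0,-0.3,0,0,0],[0,0,-0.5,0,0,0],[0,0,-0.7,0,0,0]]' ; python3 -m jog '[[0,0,-1,0,0,0],[0,0,-1,0,0,0],[0,0,-1,0,0,0],[0,0,-1,0,0,0],[0,0,-1,0,0,0]]';  python3 go.py .486 .3760 .028 11
```

```text
time_s: 4.37
tcp_pos: [0.4854, 0.3763, 0.0406]
ee_rot: [[0.982, 0.19, -0.002], [0.19, -0.982, -0.0], [-0.002, -0.0, -1.0]]
wrist_force: [0.2, 0.6, -2.6]
gripper_width: 0.483
time_s: 4.78
tcp_pos: [0.4862, 0.3756, 0.0937]
ee_rot: [[0.982, 0.191, -0.0], [0.191, -0.982, -0.0], [-0.0, 0.0, -1.0]]
wrist_force: [0.1, 0.0, -1.7]
gripper_width: 0.486
turn (deg, tool): [ 0.02  0.01 -0.  ]
shift now-axes cm: [-0.01 -0.05  6.57]  after-turn axes: [-0.01 -0.05  6.57]
t 4.7833 p [0.4862 0.3756 0.0937] F [ 0.1  0.  -1.7] w 4.22 j [ 52.8  27.6 -10.6   0.  -51.8  48.2]
```

```bash
python3 -m jog '[[0,1,-1.5,0,0,0],[-0.2,2,-1.5,0,0,0],[-0.3,3,-1.5,0,0,0],[-0.4,3.5,-1,0,0,0],[-0.4,3.5,0,0,0,0]]' >/dev/null; python3 -m jog '[[-0.35,3.5,0,0,0,0],[-0.35,3.5,0,0,0,0],[-0.35,3.5,0,0,0,0],[-0.35,3.5,0,0,0,0],[-0.35,3.5,0,0,0,0]]'>/dev/null;python3 -m jog '[[-0.35,3.5,0,0,0,0],[-0.35,3.5,0,0,0,0],[-0.35,3.5,0,0,0,0],[-0.35,3.5,0,0,0,0],[-0.35,3.5,0,0,0,0]]';  python3 go.py .5464 -.275 .10 12
```

```text
time_s: 6.03
tcp_pos: [0.5304, -0.1061, 0.1486]
ee_rot: [[0.982, 0.191, 0.001], [0.191, -0.982, 0.0], [0.001, 0.0, -1.0]]
wrist_force: [0.5, 0.9, -2.7]
gripper_width: 0.483
turn (deg, tool): [ 0.01 -0.05 -0.98]
shift now-axes cm: [-1.66 16.88  4.86]  after-turn axes: [-1.95 16.85  4.86]
t 6.0333 p [ 0.5304 -0.1061  0.1486] F [ 0.5  0.9 -2.7] w 4.2 j [  5.9  17.7 -17.5   0.  -54.7  95.1]
```

```bash
python3 -m jog '[[-0.4,3.3,0,0,0,-1],[-0.4,3.3,0,0,0,0],[-0.4,3.3,0,0,0,0],[-0.4,3.3,0,0,0,0],[-0.2,3.2,0,0,0,0]]' >/dev/null; python3 -m jog '[[0,0,1.5,0,0,0],[0,0,1.5,0,0,0],[0,0,1.5,0,0,0],[0,0,1,0,0,0],[0,0,0,0,0,0]]'>/dev/null;  python3 go.py .5464 -.275 .09 12; python3 - <<'E'
from dr import *
snap('top','top2.png');snap('scene','scene2.png')
for n,o,sz,k in(('top',(380,160),(120,120),5),('scene',(280,100),(200,220),2.7)):
    im=load(n)['frame'][o[1]:o[1]+sz[1],o[0]:o[0]+sz[0],::-1]; cv2.imwrite('pics/%s2z.png'%n,cv2.resize(im,None,fx=k,fy=k,interpolation=cv2.INTER_CUBIC))
E
```

```text
turn (deg, tool): [-0.15  0.26 -0.03]
shift now-axes cm: [0.01 0.71 0.04]  after-turn axes: [0.01 0.71 0.05]
t 6.8667 p [ 0.5448 -0.2681  0.0905] F [-0.7  0.4 -2.7] w 4.22 j [-11.   27.4 -11.6  -0.  -51.3 113. ]
```

View pics/top2z.png

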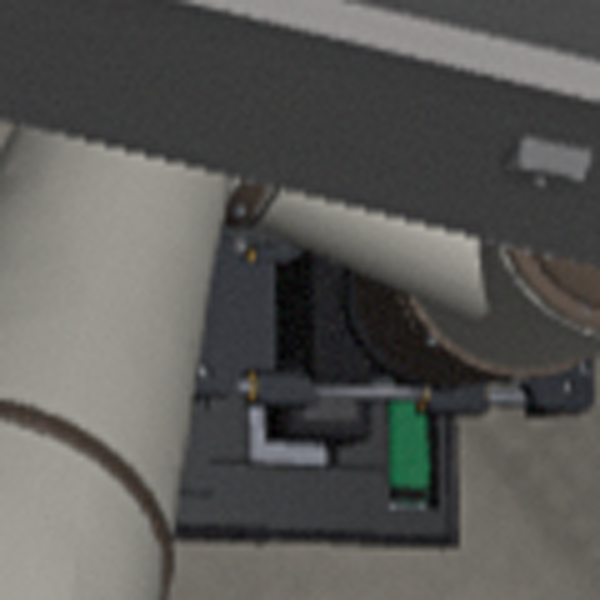

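View pics/scene2z.png

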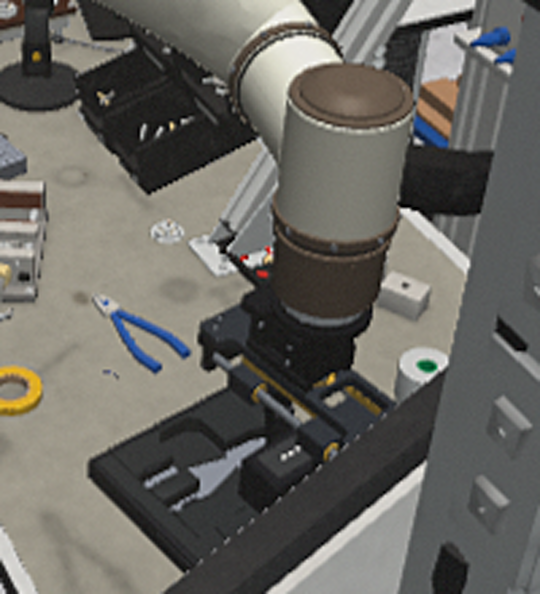

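```bash
python3 - <<'E'
from dr import *
s=sense();p=s['tcp_pos'];dz=p[2]-.028
drawbox('top','t_box2.png',(420,225),(60,50),12,p[:2],12,dz)
drawbox('scene','s_box2.png',(355,245),(60,50),12,p[:2],12,dz)
E
```

```text
(no output)
```

View pics/t_box2.png

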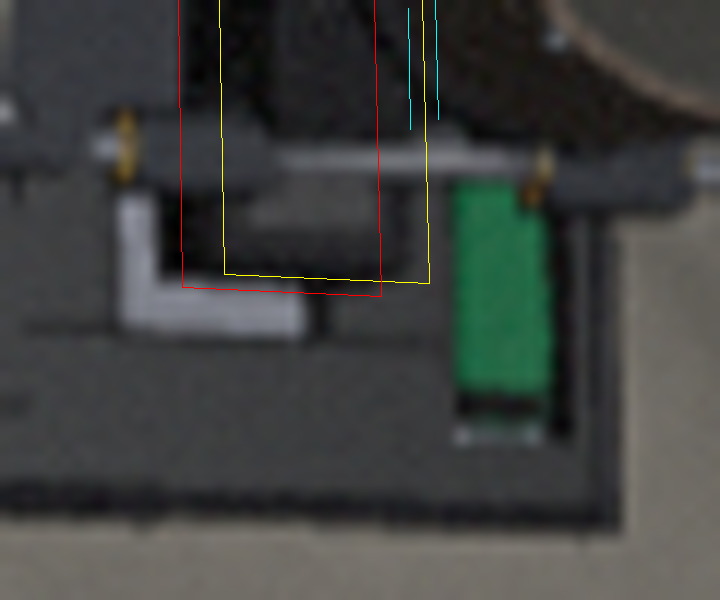

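View pics/s_box2.png

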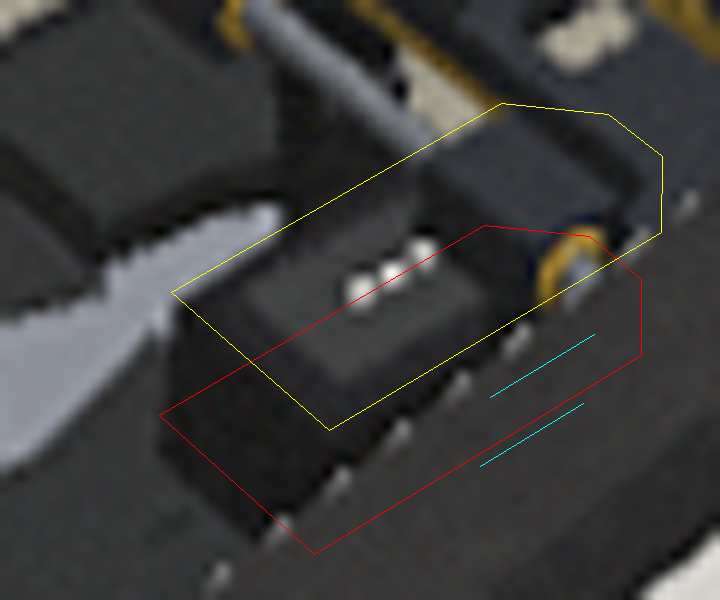

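```bash
python3 -m jog '[[0,0.35,0.5,0,0,0],[0,0,1,0,0,0],[0,0,1,0,0,0],[0,0,0.5,0,0,0],[0,0,0,0,0,0]]'>/dev/null;  python3 go.py .5464 -.2748 .05 12;python3 -m jog '[[0,0,0.5,0,0,0],[0,0,0,0,0,0],[0,0,0,0,0,0],[0,0,0,0,0,0],[0,0,0,0,0,0]]'>/dev/null;  python3 go.py .5464 -.2748 .05 12
```

```text
turn (deg, tool): [-0.12  0.21  0.  ]
shift now-axes cm: [-0.03  0.34  1.04]  after-turn axes: [-0.03  0.34  1.04]
t 7.3833 p [ 0.546  -0.2714  0.0604] F [ 0.2 -0.3 -2.7] w 4.2 j [-11.2  29.6 -12.9  -0.  -47.7 113.3]
turn (deg, tool): [ 0.02 -0.04  0.02]
shift now-axes cm: [-0.19  0.25  0.79]  after-turn axes: [-0.19  0.25  0.79]
t 7.8 p [ 0.5477 -0.2719  0.0579] F [-0.5 -0.6 -1.8] w 4.19 j [-11.3  29.8 -13.    0.  -47.2 113.3]
```

```bash
python3 -m jog '[[-0.17,0.27,0.5,0,0,0],[0,0,0.3,0,0,0],[0,0,0,0,0,0],[0,0,0,0,0,0],[0,0,0,0,0,0]]'>/dev/null;  python3 go.py .5464 -.2748 .05 12; python3 - <<'E'
from dr import *
snap('top','top3.png');snap('scene','scene3.png')
s=sense();p=s['tcp_pos'];dz=p[2]-.028
drawbox('top','t_box3.png',(420,225),(60,50),12,p[:2],12,dz)
drawbox('scene','s_box3.png',(355,245),(60,50),12,p[:2],12,dz)
E
```

```text
turn (deg, tool): [0.   0.   0.02]
shift now-axes cm: [ 0.01 -0.01 -0.05]  after-turn axes: [ 0.01 -0.01 -0.05]
t 8.2167 p [ 0.5463 -0.2749  0.0495] F [ 0.3 -0.6 -3.4] w 4.23 j [-11.6  30.4 -13.4   0.  -46.2 113.6]
```

View pics/t_box3.png

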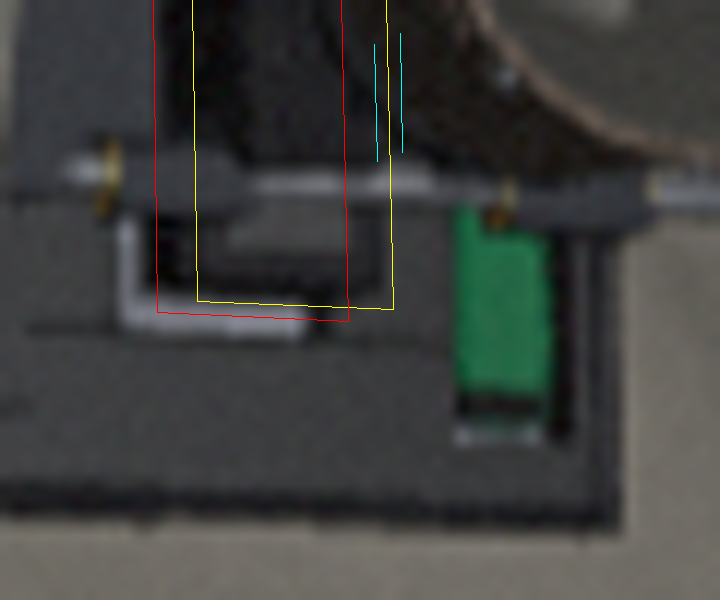

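View pics/s_box3.png

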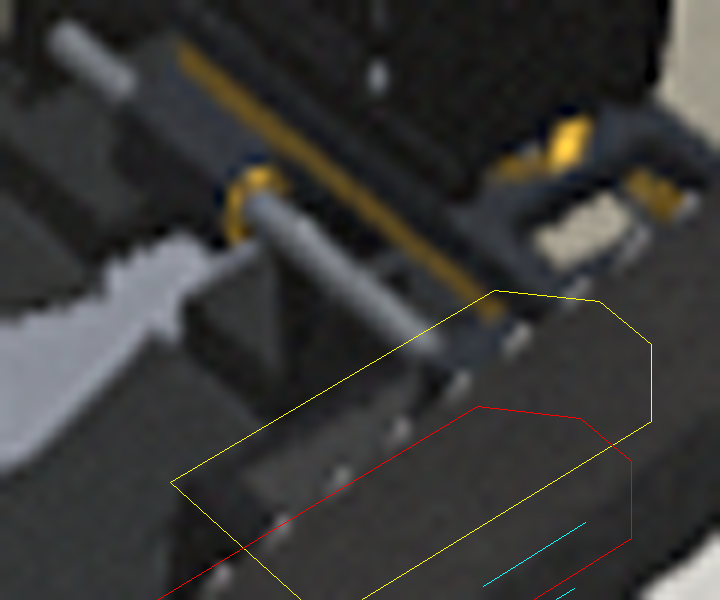

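```bash
python3 -m jog '[[0,0,0.3,0,0,0],[0,0,0.3,0,0,0],[0,0,0.3,0,0,0],[0,0,0,0,0,0],[0,0,0,0,0,0]]'>/dev/null;  python3 go.py .5464 -.2748 .028 12
```

```text
turn (deg, tool): [-0.    0.03  0.02]
shift now-axes cm: [ 0.04 -0.01  1.27]  after-turn axes: [ 0.04 -0.01  1.27]
t 8.7333 p [ 0.5461 -0.275   0.0407] F [-1.7 -0.3  0.1] w 4.21 j [-11.6  31.  -13.8   0.  -45.2 113.6]
```

```bash
python3 -m jog '[[0,0,0.3,0,0,0],[0,0,0.3,0,0,0],[0,0,0,0,0,0],[0,0,0,0,0,0],[0,0,0,0,0,0]]'>/dev/null;  python3 go.py .5464 -.2748 .028 12
```

```text
turn (deg, tool): [-0.02  0.19  0.01]
shift now-axes cm: [ 0.2  -0.04  0.73]  after-turn axes: [ 0.19 -0.04  0.73]
t 9.15 p [ 0.5446 -0.2756  0.0353] F [-6.4 -2.   5.5] w 4.19 j [-1.160e+01  3.140e+01 -1.410e+01  1.000e-01 -4.460e+01  1.136e+02]
```

```bash
python3 -m jog '[[-0.2,0.05,0,0,0,0],[0,0,0.2,0,0,0],[0,0,0.2,0,0,0],[0,0,0,0,0,0],[0,0,0,0,0,0]]'>/dev/null;  python3 go.py .5464 -.2748 .028 12
```

```text
turn (deg, tool): [0.06 0.05 0.07]
shift now-axes cm: [ 0.26 -0.1   0.55]  after-turn axes: [ 0.26 -0.1   0.55]
t 9.5667 p [ 0.544  -0.2763  0.0335] F [-7.5  0.2 16.9] w 4.24 j [-1.170e+01  3.150e+01 -1.440e+01  1.000e-01 -4.420e+01  1.137e+02]
```

```bash
python3 - <<'E'
from dr import *
snap('top','top4.png');snap('scene','scene4.png')
s=sense();p=s['tcp_pos'];dz=p[2]-.028
print(s['moment'],s['wrist_force'])
drawbox('top','t_box4.png',(420,225),(60,50),12,p[:2],12,dz)
im=load('scene')['frame'][225:305,330:430,::-1];cv2.imwrite('pics/s4.png',cv2.resize(im,None,fx=7,fy=7,interpolation=cv2.INTER_CUBIC))
E
```

```text
[ 0.28279264  2.21609691 -0.0216169 ] [-7.99205597  0.68171047 16.66325856]
```

View pics/t_box4.png

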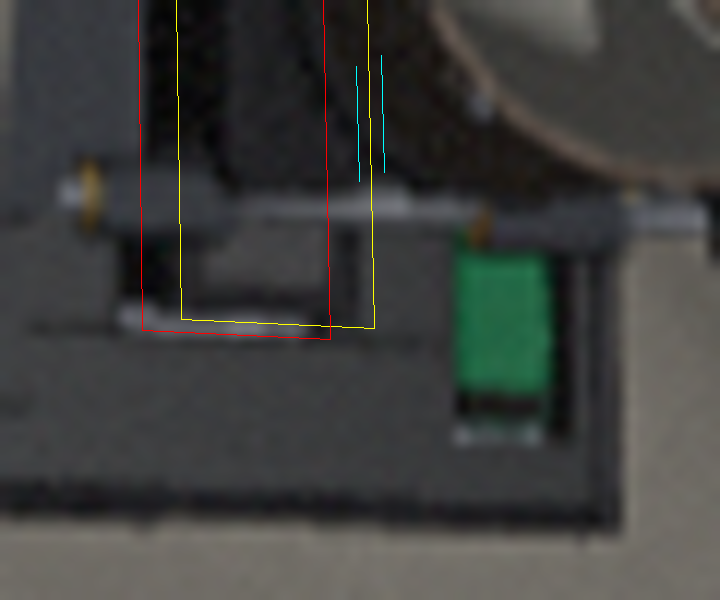

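View pics/s4.png

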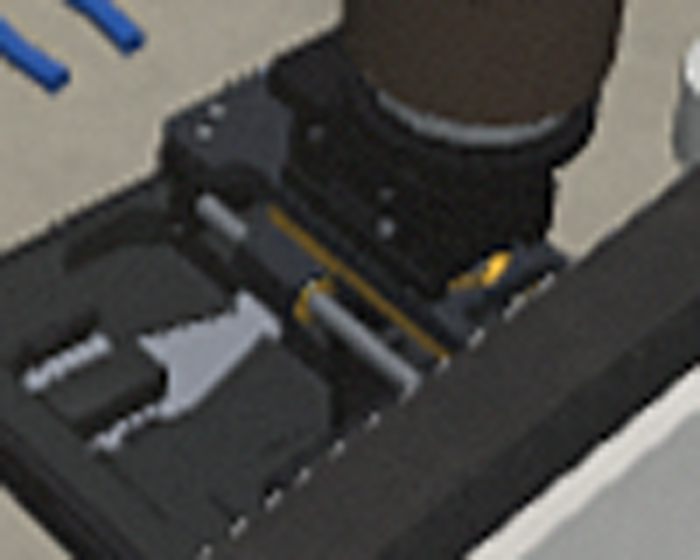

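```bash
python3 - <<'E'
from h import *
c=load('top');H=np.array([.5464,-.2748]);a=np.radians(12);X=np.array([np.cos(a),np.sin(a)]);Y=np.array([-X[1],X[0]])
for nm,(u,v),z,tcp in(('now',(200,310),.009,(.544,-.2763)),('now edge',(200,333),.022,(.544,-.2763)),('b3',(200,297),.0305,(.5463,-.2749)),('b3edge',(200,328),.022,(.5463,-.2749)),('b2',(200,278),.0715,(.5448,-.2681))):
    P=onz(c,u/12+420-.5,v/12+225-.5,z)[:2]; print(nm,'rel home',(P-H)@X,'rel tcp',(P-np.array(tcp))@X)
# box1
c=np.load('/tmp/top.npz')
E
python3 - <<'E'
import sys; sys.path.insert(0,'.')
from h import *
im=cv2.imread('pics/top0.png')[:,:,::-1]; c=load('top')
g=im.astype(float).mean(2)
for u in (194,200,205): print(u,g[205:222,u].round(0))
im4=cv2.imread('pics/top4.png').astype(float).mean(2)
im3=cv2.imread('pics/top3.png').astype(float).mean(2)
im2=cv2.imread('pics/top2.png').astype(float).mean(2)
for u in(434,438,442): print(u,'b4',im4[240:256,u].round(0),'b3',im3[240:256,u].round(0),'b2',im2[240:256,u].round(0))
E
```

```text
now rel home -0.04355037132203895 rel tcp -0.04089094954405121
now edge rel home -0.0498981933533874 rel tcp -0.04723877157539967
b3 rel home -0.04259993488532464 rel tcp -0.04248132895616949
b3edge rel home -0.04877565274380689 rel tcp -0.04865704681465174
b2 rel home -0.04234527241393202 rel tcp -0.04217324458123686
194 [ 81.  76.  63.  49.  42.  25.  14.  60. 110. 135. 138. 136. 129. 117.
  65.  81. 112.]
200 [ 81.  82.  73.  51.  40.  29.  13.  24.  87. 134. 137. 132. 124. 127.
  91.  70. 114.]
205 [ 32.  34.  37.  34.  29.  27.  19.  19.  79. 130. 135. 134. 130. 131.
 109.  57.  93.]
434 b4 [62. 61. 61. 53. 33. 24. 30. 30. 21. 28. 37. 76. 95. 60. 61. 60.] b3 [ 59.  56.  46.  10.  21.  16.  13.  15.   7.  50. 100. 127.  95.  55.
  60.  61.] b2 [ 45.  15.  10.   3.   4.   9.   3.  20.  80. 132. 131. 126.  95.  58.
  61.  63.]
438 b4 [35. 48. 59. 54. 49. 52. 71. 66. 54. 38. 35. 72. 98. 54. 62. 60.] b3 [ 61.  59.  45.  33.  44.  47.  43.  38.  24.  32.  88. 127.  98.  50.
  59.  62.] b2 [ 42.  27.  37.  33.  34.  35.  28.  16.  62. 112. 133. 126. 100.  50.
  61.  62.]
442 b4 [36. 63. 76. 57. 66. 68. 66. 67. 57. 41. 35. 68. 90. 51. 58. 61.] b3 [100.  72.  71.  71.  70.  58.  38.  36.  23.  32.  87. 134. 116.  52.
  55.  62.] b2 [ 51.  60.  72.  69.  43.  41.  28.  19.  62. 111. 133. 133. 115.  53.
  57.  63.]
```

```bash
python3 -m jog '[[0,0,-0.5,0,0,0],[0,0,-0.8,0,0,0],[-0.2,0,-0.5,0,0,0],[-0.2,0,0,0,0,0],[0,0,0,0,0,0]]'>/dev/null;  python3 go.py .5397 -.2762 .045 12; python3 -m jog '[[0,0,0,0,0,0],[0,0,0,0,0,0],[0,0,0,0,0,0],[0,0,0,0,0,0],[0,0,0,0,0,0]]'>/dev/null;  python3 go.py .5397 -.2762 .045 12; python3 - <<'E'
from dr import *
snap('top','top5.png');snap('scene','scene5.png')
s=sense();p=s['tcp_pos'];dz=p[2]-.028;a=np.radians(12)
print(s['moment'],s['wrist_force'])
drawbox('top','t_box5.png',(420,225),(60,50),12,p[:2]+.005*np.array([np.cos(a),np.sin(a)]),12,dz)
drawbox('scene','s_box5.png',(355,245),(60,50),12,p[:2]+.005*np.array([np.cos(a),np.sin(a)]),12,dz)
E
```

```text
turn (deg, tool): [-0.02 -0.    0.01]
shift now-axes cm: [-0.06 -0.03  0.33]  after-turn axes: [-0.06 -0.03  0.33]
t 10.0833 p [ 0.5404 -0.2764  0.0483] F [-0.4 -0.8 -3.4] w 4.23 j [-11.8  30.1 -14.1  -0.  -45.8 113.9]
turn (deg, tool): [-0.01  0.02  0.02]
shift now-axes cm: [-0.07 -0.05  0.33]  after-turn axes: [-0.07 -0.05  0.33]
t 10.5 p [ 0.5405 -0.2766  0.0483] F [-0.5  0.6 -3.3] w 4.2 j [-11.8  30.2 -14.1  -0.  -45.8 113.9]
[-0.05206456 -0.02321778  0.00414862] [-0.55133607  0.51835633 -2.3369793 ]
```

View pics/t_box5.png

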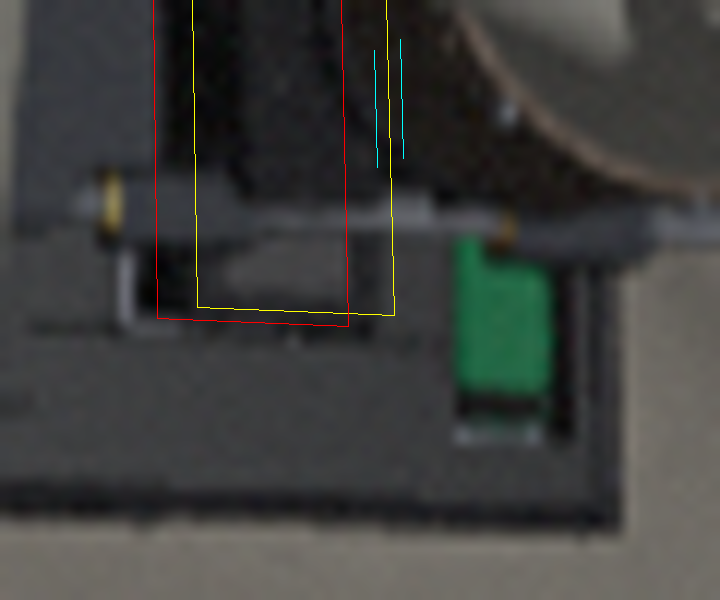

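View pics/s_box5.png

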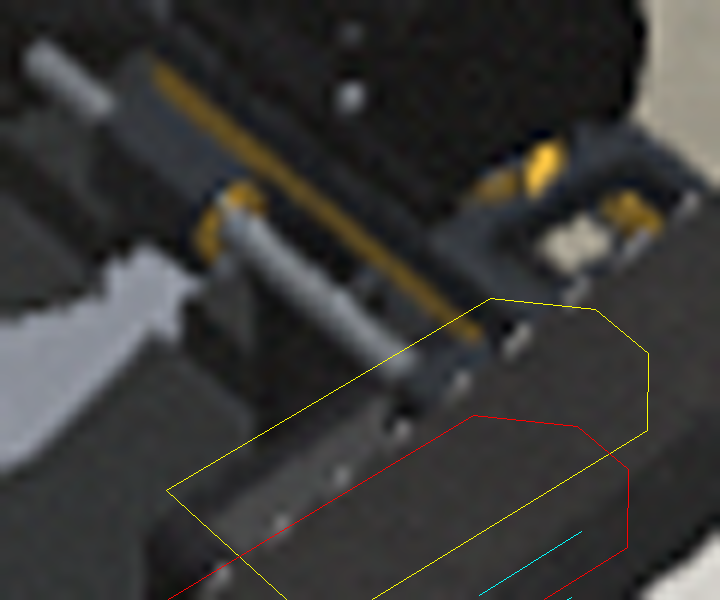

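```bash
python3 -m jog '[[0.03,-0.05,0.4,0,0,0],[0,0,0.4,0,0,0],[0,0,0,0,0,0],[0,0,0,0,0,0],[0,0,0,0,0,0]]'>/dev/null;  python3 go.py .5408 -.2760 .028 12;python3 -m jog '[[0,0,0.2,0,0,0],[0,0,0.2,0,0,0],[0,0,0.1,0,0,0],[0,0,0,0,0,0],[0,0,0,0,0,0]]'>/dev/null;  python3 go.py .5408 -.2760 .028 12
```

```text
turn (deg, tool): [-0.    0.01  0.02]
shift now-axes cm: [ 0.01 -0.01  1.24]  after-turn axes: [ 0.01 -0.01  1.24]
t 11.0167 p [ 0.5407 -0.2761  0.0404] F [ 0.1  0.2 -2.1] w 4.22 j [-11.8  30.7 -14.5   0.  -44.8 113.8]
turn (deg, tool): [-0.01  0.01  0.02]
shift now-axes cm: [ 0.01 -0.    0.74]  after-turn axes: [ 0.01 -0.    0.74]
t 11.4333 p [ 0.5407 -0.276   0.0354] F [ 0.3 -0.3 -2.9] w 4.21 j [-11.8  31.1 -14.7   0.  -44.2 113.8]
```

No contact forces, and it is sliding in freely.

```bash
python3 -m jog '[[0,0,0.2,0,0,0],[0,0,0.2,0,0,0],[0,0,0.1,0,0,0],[0,0,0,0,0,0],[0,0,0,0,0,0]]'>/dev/null;  python3 go.py .5408 -.2760 .028 12;python3 -m jog '[[0,0,0.2,0,0,0],[0,0,0.1,0,0,0],[0,0,0,0,0,0],[0,0,0,0,0,0],[0,0,0,0,0,0]]'>/dev/null;  python3 go.py .5408 -.2760 .028 12
```

```text
turn (deg, tool): [ 0.08 -0.15  0.06]
shift now-axes cm: [-0.13 -0.04  0.37]  after-turn axes: [-0.12 -0.04  0.37]
t 11.85 p [ 0.5421 -0.2761  0.0317] F [0.7 2.7 4.9] w 4.24 j [-11.8  31.4 -14.8   0.  -43.6 113.8]
turn (deg, tool): [ 0.14 -0.32  0.06]
shift now-axes cm: [-0.26 -0.06  0.11]  after-turn axes: [-0.26 -0.06  0.12]
t 12.2667 p [ 0.5435 -0.276   0.0292] F [3.1 3.6 5.4] w 4.23 j [-11.7  31.6 -14.9   0.  -43.1 113.8]
```

```bash
python3 -m jog '[[0.2,0.05,0.1,0,0,0],[0,0,0.1,0,0,0],[0,0,0,0,0,0],[0,0,0,0,0,0],[0,0,0,0,0,0]]'>/dev/null;  python3 go.py .5435 -.2760 .028 12;python3 - <<'E'
from dr import *
snap('top','top6.png');snap('scene','scene6.png')
s=sense();p=s['tcp_pos'];a=np.radians(12)
drawbox('top','t_box6.png',(420,225),(60,50),12,(.5464,-.2748),12,0.0001)
drawbox('scene','s_box6.png',(355,245),(60,50),12,(.5464,-.2748),12,.0001)
E
```

```text
turn (deg, tool): [ 0.09 -0.21  0.05]
shift now-axes cm: [-0.11 -0.02 -0.09]  after-turn axes: [-0.11 -0.02 -0.09]
t 12.6833 p [ 0.5446 -0.2759  0.0271] F [1.1 4.6 7.2] w 4.23 j [-11.7  31.9 -14.7  -0.  -43.1 113.8]
```

View pics/t_box6.png

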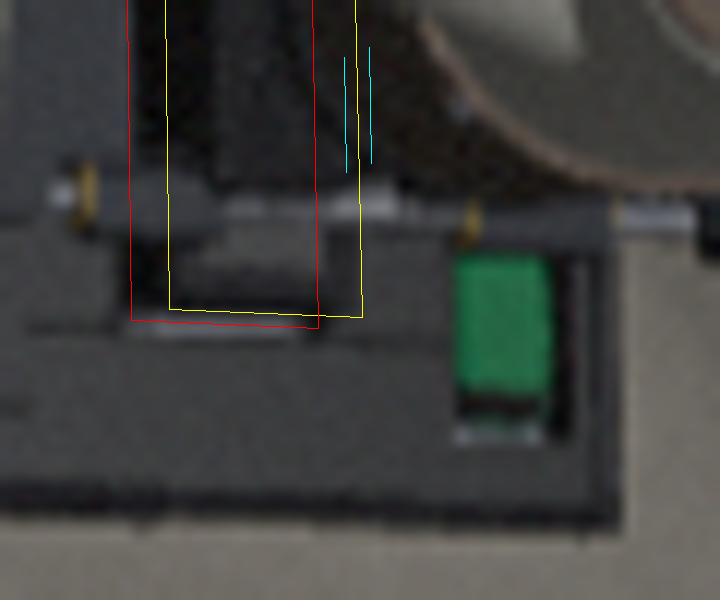

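View pics/s_box6.png

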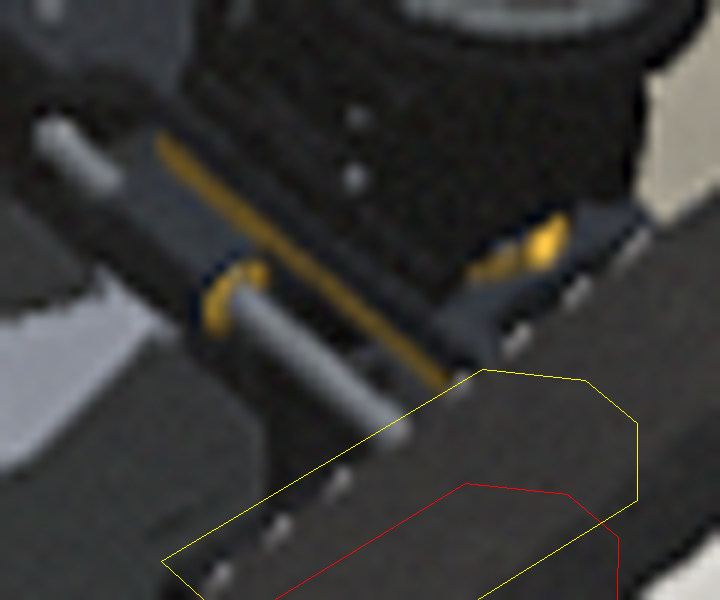

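```bash
python3 -m jog '[[0,0,0,0,0,0],[0,0,0,0,0,0],[0,0,0,0,0,0],[0,0,0,0,0,0],[0,0,0,0,0,0]]' 6.6>/dev/null;python3 -m jog '[[0,0,-0.5,0,0,0],[0,0,-1,0,0,0],[0,0,-2,0,0,0],[0,0,-2.5,0,0,0],[0,0,-2.5,0,0,0]]' >/dev/null; python3 go.py .5464 -.2748 .028 12;python3 - <<'E'
from dr import *
snap('top','top7.png');snap('scene','scene7.png')
drawbox('top','t_box7.png',(420,205),(60,50),12,(.5464,-.2748),12,0.0001)
drawbox('scene','s_box7.png',(355,245),(60,50),12,(.5464,-.2748),12,.0001)
E
```

```text
turn (deg, tool): [-0.02  0.08  0.01]
shift now-axes cm: [ 0.45 -0.05  8.37]  after-turn axes: [ 0.44 -0.05  8.37]
t 13.6167 p [ 0.5422 -0.2762  0.1117] F [ 0.6 -0.5  0.5] w 6.6 j [-11.8  26.  -10.3   0.  -53.7 113.8]
```

View pics/t_box7.png

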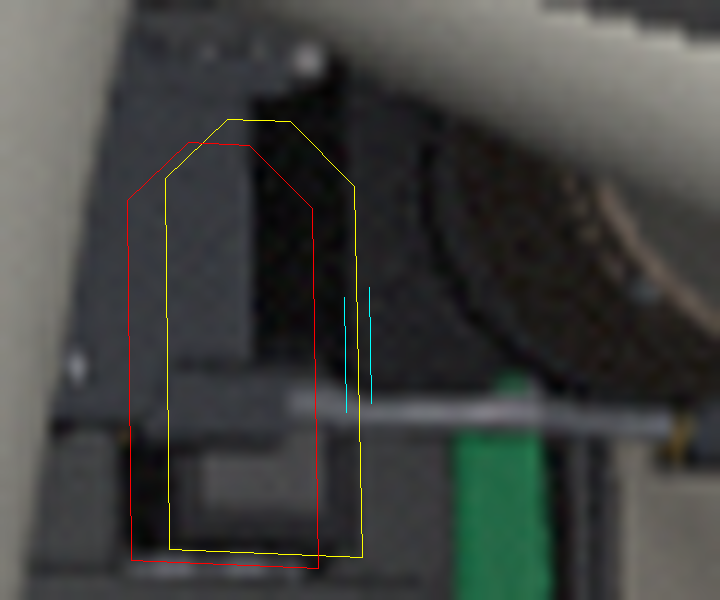

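View pics/s_box7.png

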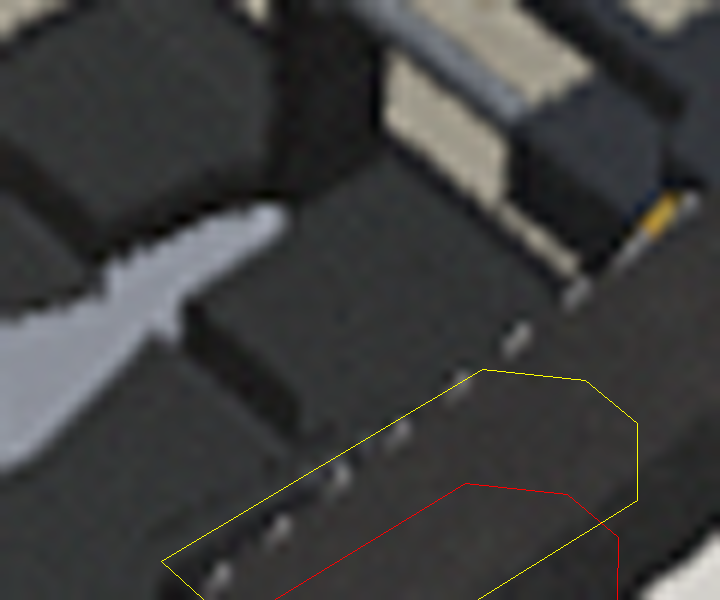

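```bash
python3 -m jog '[[0.6,0,0,0,0,0],[0.7,0,1,0,0,0],[0.7,0,1,0,0,0],[0,0,1,0,0,0],[0,0,1,0,0,0]]' 0 >/dev/null; python3 -m jog '[[0,0,0.5,0,0,0],[0,0,0.5,0,0,0],[0,0,0,0,0,0],[0,0,0,0,0,0],[0,0,0,0,0,0]]' 0 >/dev/null; python3 go.py .561 -.2717 .056 12
```

```text
turn (deg, tool): [ 0.03 -0.04  0.02]
shift now-axes cm: [-0.15 -0.08  0.5 ]  after-turn axes: [-0.15 -0.08  0.5 ]
t 14.55 p [ 0.5627 -0.2722  0.061 ] F [0.4 0.2 0.4] w 0.71 j [-11.   30.6 -10.8   0.  -48.5 113. ]
```

```bash
python3 -m jog '[[0,0,0.2,0,0,0],[0,0,0.2,0,0,0],[0,0,0.1,0,0,0],[0,0,0,0,0,0],[0,0,0,0,0,0]]' 0 >/dev/null; python3 go.py .561 -.2717 .056 12; python3 -m jog '[[0,0,0.2,0,0,0],[0,0,0.1,0,0,0],[0,0,0,0,0,0],[0,0,0,0,0,0],[0,0,0,0,0,0]]' 0 >/dev/null; python3 go.py .561 -.2717 .056 12
```

```text
turn (deg, tool): [ 0.   -0.01  0.02]
shift now-axes cm: [-0.13 -0.06 -0.04]  after-turn axes: [-0.13 -0.06 -0.04]
t 14.9667 p [ 0.5624 -0.272   0.0556] F [-0.4 -0.5 -0.4] w 0.03 j [-11.   31.  -11.1  -0.  -47.9 113. ]
turn (deg, tool): [ 0.06 -0.03  0.07]
shift now-axes cm: [-0.14 -0.07 -0.06]  after-turn axes: [-0.14 -0.07 -0.06]
t 15.3833 p [ 0.5625 -0.2721  0.0554] F [-3.8  2.9 12.4] w 0.04 j [-1.10e+01  3.10e+01 -1.12e+01  1.00e-01 -4.78e+01  1.13e+02]
```

```bash
python3 -m jog '[[0,0,0.2,0,0,0],[0,0,0.1,0,0,0],[0,0,0,0,0,0],[0,0,0,0,0,0],[0,0,0,0,0,0]]' 0 >/dev/null; python3 go.py .561 -.2717 .056 12; python3 -m jog '[[0,0,-1,0,0,0],[-1.5,0,0,0,0,0],[-2,0,0,0,0,0],[0,0,0.4,0,0,0],[0,0,0.2,0,0,0]]' 0 >/dev/null; python3 go.py .561 -.2717 .056 12;python3 -m jog '[[0,0,0.2,0,0,0],[0,0,0.2,0,0,0],[0,0,0.2,0,0,0],[0,0,0,0,0,0],[0,0,0,0,0,0]]' 0 >/dev/null; python3 go.py .561 -.2717 .056 12
```

```text
turn (deg, tool): [ 0.12 -0.04  0.13]
shift now-axes cm: [-0.15 -0.07 -0.07]  after-turn axes: [-0.15 -0.07 -0.07]
t 15.8 p [ 0.5626 -0.2721  0.0553] F [-8.3  5.5 25.3] w 0.03 j [-1.10e+01  3.10e+01 -1.12e+01  1.00e-01 -4.77e+01  1.13e+02]
turn (deg, tool): [-0.06  0.26  0.02]
shift now-axes cm: [ 3.59 -0.03 -0.08]  after-turn axes: [ 3.59 -0.03 -0.07]
t 16.2167 p [ 0.5259 -0.2795  0.0553] F [-10.    5.   25.2] w 0.05 j [-1.240e+01  2.880e+01 -1.530e+01  1.000e-01 -4.610e+01  1.144e+02]
turn (deg, tool): [0.03 0.3  0.17]
shift now-axes cm: [ 3.58 -0.02 -0.1 ]  after-turn axes: [ 3.59 -0.03 -0.08]
t 16.6333 p [ 0.526  -0.2795  0.0552] F [-17.2   9.2  42.7] w 0.02 j [-12.3  28.8 -15.4   0.2 -46.  114.4]
```

```bash
python3 -m jog '[[0,0,-1.5,0,0,0],[0,0,-3,0,0,0],[0,-3,-3,0,0,0],[0,-3.5,-2,0,0,0],[0,-3.5,0,0,0,0]]' >/dev/null;  python3 -m jog '[[0,-3.5,0,0,0,0],[0,-3.5,0,0,0,7],[0,-3.5,0,0,0,7],[0,-3,0,0,0,7],[0,0,0,0,0,7]]' 7 >/dev/null; python3 -m jog '[[0,0,0,0,0,7],[0,0,0,0,0,7],[0,0,0,0,0,7],[0,0,0,0,0,7],[0,0,0,0,0,7]]' 7 >/dev/null;python3 -m jog '[[0,0,0,0,0,7],[0,0,0,0,0,7],[0,0,0,0,0,7],[0,0,0,0,0,5],[0,0,0,0,0,0]]' 7 >/dev/null;python3 go.py .5465 .041 .12 -77.5; python3 - <<'E'
from dr import *
snap('top','top8.png');snap('scene','scene8.png')
drawbox('top','t_box8.png',(420,205),(60,50),12,(.5464,-.2748),12,0.0001)
E
```

```text
turn (deg, tool): [-0.01 -0.    1.3 ]
shift now-axes cm: [-7.77 -7.59  2.19]  after-turn axes: [-7.94 -7.41  2.19]
t 18.3 p [ 0.4914 -0.0526  0.1419] F [-0.1  0.2 -0.7] w 6.96 j [ 12.8  13.9 -24.2   0.  -51.8   1. ]
```

View pics/t_box8.png

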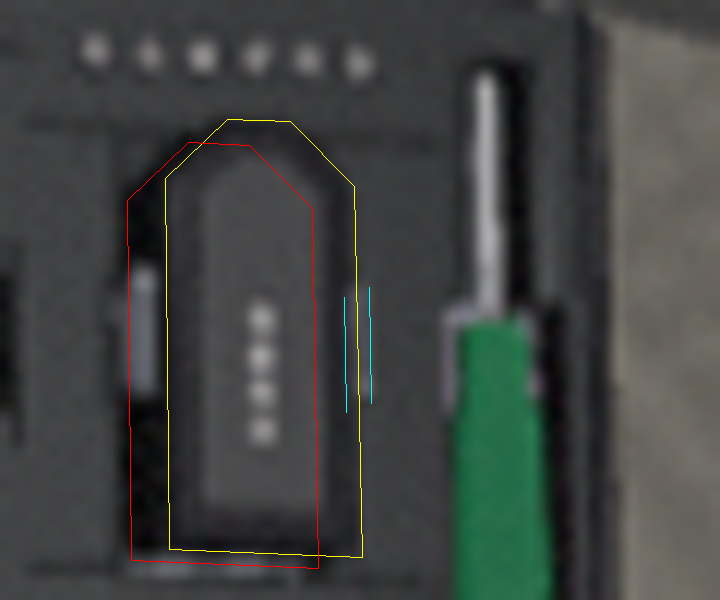

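View pics/scene8.png

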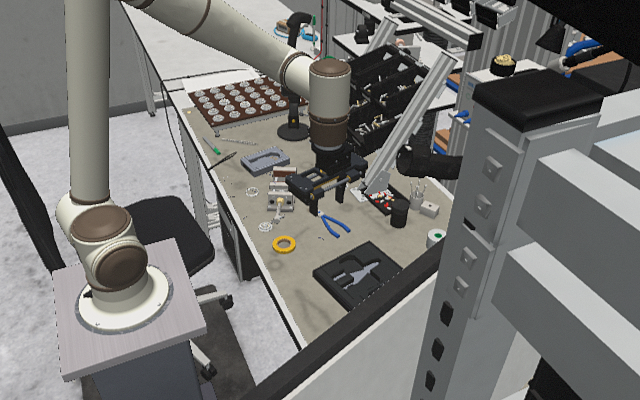

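```bash
python3 - <<'E'
from h import *
c=load('scene')
for z in(0,.2,.3,.4,.5): print(z,proj(c,[.718,.112,z]).round(0),onz(c,440,80,z).round(3))
t=load('top'); print('tape',onz(t,325.5,260.5,.006), 'rings',onz(t,292,259,.006),'vice jaw nearest?',onz(t,302,247,.03))
E
python3 -m jog '[[-1.6,-1.5,0,0,0,1.3],[-1.6,-1.5,0,0,0,0],[-1.6,-1.5,0,0,0,0],[-1.6,-1.5,0,0,0,0],[-1.5,-1.4,0,0,0,0]]' 7 >/dev/null;python3 -m jog '[[0,0,1.5,0,0,0],[0,0,2,0,0,0],[0,0,2,0,0,0],[0,0,1.5,0,0,0],[0,0,0,0,0,0]]' 7 >/dev/null;python3 go.py .5465 .041 .06 -77.5; python3 - <<'E'
from dr import *
snap('top','top9.png');snap('scene','scene9.png')
for n,o,sz,k in(('top',(285,165),(80,80),7),('scene',(290,150),(90,100),6)):
    im=load(n)['frame'][o[1]:o[1]+sz[1],o[0]:o[0]+sz[0],::-1]; cv2.imwrite('pics/%s9z.png'%n,cv2.resize(im,None,fx=k,fy=k,interpolation=cv2.INTER_CUBIC))
E
```

```text
0 [370. 193.] [1.366 0.668 0.   ]
0.2 [375. 135.] [1.083 0.325 0.2  ]
0.3 [378. 101.] [0.942 0.154 0.3  ]
0.4 [382.  65.] [ 0.801 -0.018  0.4  ]
0.5 [385.  25.] [ 0.659 -0.19   0.5  ]
tape [0.40110905 0.00426506 0.006     ] rings [0.38209444 0.09413088 0.006     ] vice jaw nearest? [0.41890047 0.07432157 0.03      ]
turn (deg, tool): [ 0.4  -0.02  0.14]
shift now-axes cm: [-0.01 -0.34  0.87]  after-turn axes: [-0.01 -0.33  0.87]
t 19.2333 p [0.5433 0.0402 0.0687] F [-0.1 -0.6 -0.1] w 6.99 j [ 21.3  23.9 -21.8  -0.1 -44.7  -8.6]
```

View pics/top9z.png

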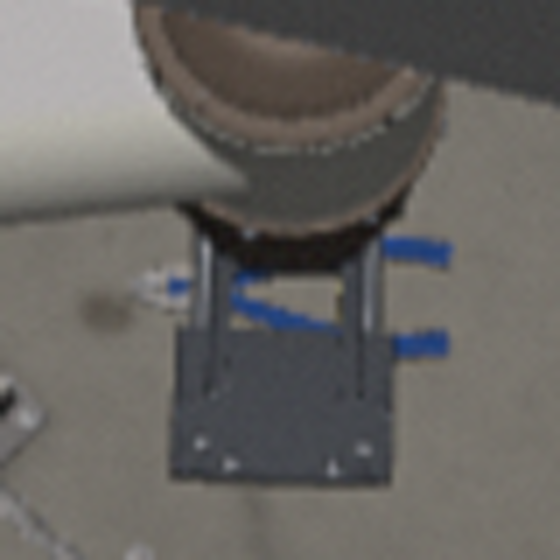

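View pics/scene9z.png

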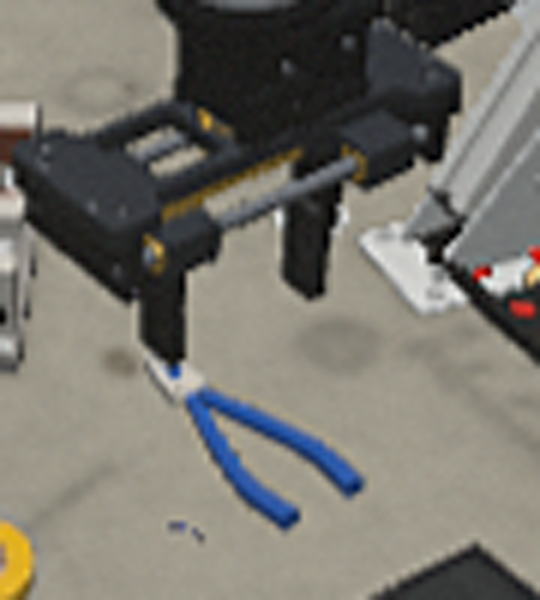

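```bash
python3 - <<'E'
from h import *
im={}
for n,o,k in(('scene',(300,185),9),('top',(295,180),9)):
    c=load(n); f=cv2.imread('pics/%s0.png'%n); big=cv2.resize(f[o[1]:o[1]+60,o[0]:o[0]+65],None,fx=k,fy=k,interpolation=cv2.INTER_CUBIC)
    C=np.array([.5465,.041]);a=np.radians(102.5);X=np.array([np.cos(a),np.sin(a)]);Y=np.array([-X[1],X[0]])
    P=lambda x,y,z:tuple(int(round(v)) for v in (proj(c,[*(C+x*X+y*Y),z])-o+.5)*k-.5)
    for x,w in((-.065,.05),(-.01,.037),(0,.031),(.01,.024),(.064,.006)): cv2.line(big,P(x,-w/2,.007),P(x,w/2,.007),(0,255,255),1)
    cv2.line(big,P(-.065,0,.007),P(.064,0,.007),(0,0,255),1)
    im[n]=big; cv2.imwrite('pics/pl_%s.png'%n,big)
E
```

```text
(no output)
```

View pics/pl_scene.png

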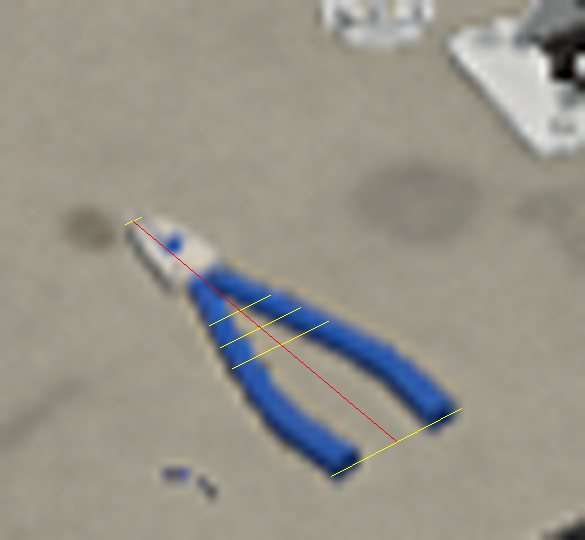

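View pics/pl_top.png

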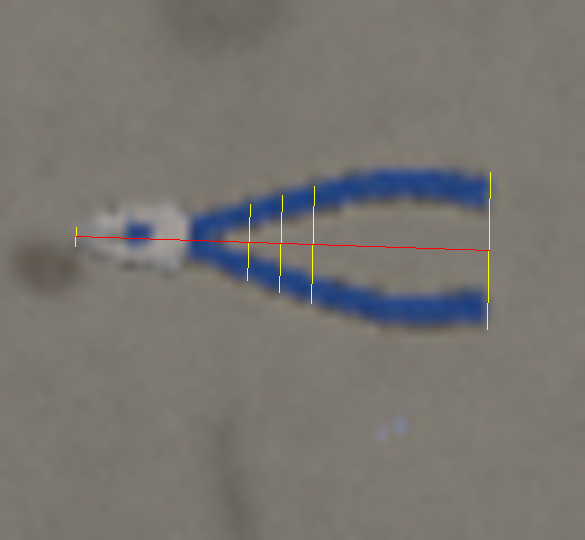

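```bash
python3 -m jog '[[0,-0.35,1.5,0,0,0],[0,0,1.5,0,0,0],[0,0,1,0,0,0],[0,0,0,0,0,0],[0,0,0,0,0,0]]' 7 >/dev/null;python3 go.py .5475 .0405 .004 -77.5
```

```text
turn (deg, tool): [-0.02 -0.01  0.11]
shift now-axes cm: [0.05 0.19 2.85]  after-turn axes: [0.05 0.19 2.85]
t 19.75 p [0.5493 0.0415 0.0325] F [ 0.6 -0.5 -0.3] w 7.03 j [ 21.2  27.1 -23.2   0.  -39.7  -8.6]
```

```bash
python3 -m jog '[[0.05,0.19,1,0,0,0.1],[0,0,1,0,0,0],[0,0,0.5,0,0,0],[0,0,0,0,0,0],[0,0,0,0,0,0]]' 7 >/dev/null;python3 go.py .5475 .0405 .004 -77.5;python3 -m jog '[[0,0,0.2,0,0,0],[0,0,0,0,0,0],[0,0,0,0,0,0],[0,0,0,0,0,0],[0,0,0,0,0,0]]' 7 >/dev/null;python3 go.py .5475 .0405 .003 -77.5
```

```text
turn (deg, tool): [ 0.01 -0.01 -0.01]
shift now-axes cm: [ 0.01 -0.02  0.3 ]  after-turn axes: [ 0.01 -0.02  0.3 ]
t 20.1667 p [0.5473 0.0405 0.007 ] F [ 0.1  0.4 -0.4] w 6.97 j [ 21.2  29.2 -24.5   0.  -36.3  -8.7]
turn (deg, tool): [-0.02  0.   -0.02]
shift now-axes cm: [ 0.01 -0.02  0.22]  after-turn axes: [ 0.01 -0.02  0.22]
t 20.5833 p [0.5473 0.0406 0.0052] F [ 0.4 -0.3 -0. ] w 6.96 j [ 21.2  29.4 -24.6   0.  -36.   -8.7]
```

```bash
python3 -m jog '[[0,0,0.2,0,0,0],[0,0,0,0,0,0],[0,0,0,0,0,0],[0,0,0,0,0,0],[0,0,0,0,0,0]]' 2 >/dev/null;python3 go.py .5475 .0405 .003 -77.5;python3 -m jog '[[0,0,0,0,0,0],[0,0,0,0,0,0],[0,0,0,0,0,0],[0,0,0,0,0,0],[0,0,0,0,0,0]]' 2 >/dev/null;python3 go.py .5475 .0405 .003 -77.5;python3 -m jog '[[0,0,0,0,0,0],[0,0,0,0,0,0],[0,0,0,0,0,0],[0,0,0,0,0,0],[0,0,0,0,0,0]]' 2 >/dev/null;python3 go.py .5475 .0405 .003 -77.5
```

```text
turn (deg, tool): [-0.   -0.   -0.02]
shift now-axes cm: [ 0.01 -0.03  0.  ]  after-turn axes: [ 0.01 -0.03  0.  ]
t 21.0 p [0.5472 0.0405 0.003 ] F [ 0.3 -0.1 -0.1] w 4.46 j [ 21.2  29.6 -24.7   0.  -35.7  -8.7]
turn (deg, tool): [ 0.01 -0.01 -0.03]
shift now-axes cm: [-0.   -0.04  0.  ]  after-turn axes: [-0.   -0.04  0.  ]
t 21.4167 p [0.5471 0.0404 0.003 ] F [ 0.2 -0.9  1.2] w 3.3 j [ 21.2  29.6 -24.7   0.  -35.7  -8.7]
turn (deg, tool): [ 0.01 -0.   -0.02]
shift now-axes cm: [ 0.01 -0.03  0.  ]  after-turn axes: [ 0.01 -0.03  0.  ]
t 21.8333 p [0.5472 0.0405 0.003 ] F [-0.8 -1.   1.1] w 3.32 j [ 21.2  29.6 -24.7   0.  -35.7  -8.7]
```

```bash
python3 -m jog '[[0,0,-0.5,0,0,0],[0,0,-1,0,0,0],[0,0,-1.5,0,0,0],[0,0,-2,0,0,0],[0,0,-2,0,0,0]]' 2 >/dev/null;python3 -m jog '[[0,0,-1,0,0,7],[0,0,0,0,0,7],[0,0,0,0,0,7],[0,0,0,0,0,7],[0,0,0,0,0,7]]' 2 >/dev/null;python3 -m jog '[[0,0,0,0,0,7],[0,0,0,0,0,7],[0,0,0,0,0,7],[0,0,0,0,0,7],[0,0,0,0,0,7]]' 2 >/dev/null;python3 -m jog '[[0,0,0,0,0,7],[0,0,0,0,0,7],[0,0,0,0,0,6.5],[0,0,0,0,0,0],[0,0,0,0,0,0]]' 2 >/dev/null;python3 go.py .5244 -.1711 .08 -168; python3 - <<'E'
from dr import *
snap('top','top10.png');snap('scene','scene10.png')
for n,o,sz,k in(('top',(285,165),(80,80),7),('scene',(290,150),(100,100),6)):
    im=load(n)['frame'][o[1]:o[1]+sz[1],o[0]:o[0]+sz[0],::-1]; cv2.imwrite('pics/%s10z.png'%n,cv2.resize(im,None,fx=k,fy=k,interpolation=cv2.INTER_CUBIC))
E
```

```text
turn (deg, tool): [0.01 0.06 0.15]
shift now-axes cm: [  6.7  -20.22   0.36]  after-turn axes: [  6.65 -20.24   0.37]
t 23.5 p [0.5474 0.0407 0.0837] F [ 1.3  0.6 -0.7] w 3.29 j [ 21.2  22.9 -20.8  -0.  -46.3 -99. ]
```

View pics/top10z.png

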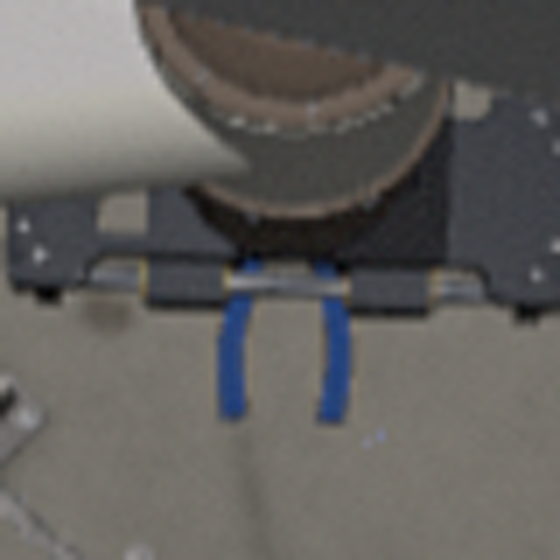

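View pics/scene10z.png

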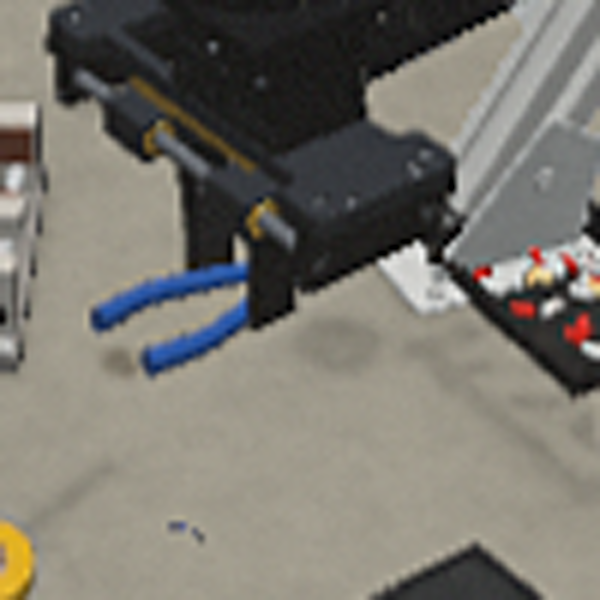

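```bash
python3 - <<'E'
from h import *
c=load('top');s=load('scene');T=np.array([.5474,.0407])
a=np.radians(12.15);X=np.array([np.cos(a),np.sin(a)]);Y=np.array([-X[1],X[0]])
im=c['frame']; hsv=cv2.cvtColor(im,cv2.COLOR_RGB2HSV); m=cv2.inRange(hsv,(100,110,50),(130,255,255))
ys,xs=np.nonzero(m); k=(xs>310)&(xs<340)&(ys>208)&(ys<230); print(xs[k].min(),xs[k].max(),ys[k].max())
for lab,sel in(('Lh',(xs>310)&(xs<=325)&(ys>204)&(ys<230)),('Rh',(xs>325)&(xs<340)&(ys>204)&(ys<230))):
    P=np.array([onz(c,u,v,.089)[:2]-T for u,v in zip(xs[sel],ys[sel])]); q=np.c_[P@X,P@Y]
    print(lab,'x min',np.sort(q[:,0])[:4].round(4)); 
    for lo in(-.065,-.055,-.045):
        b=(q[:,0]>lo)&(q[:,0]<lo+.01); print('   ',lo,b.sum(),q[b,1].min().round(4),q[b,1].max().round(4),q[b,1].mean().round(4))
for z in(.083,.089): print([((onz(c,(u+.5)/7-.5+285,(v+.5)/7-.5+165,z)[:2]-T)@np.c_[X,Y]).round(4) for u,v in((232,419),(332,423))])
print('scene',[((onz(s,(u+.5)/6-.5+290,(v+.5)/6-.5+150,.087)[:2]-T)@np.c_[X,Y]).round(4) for u,v in((93,318),(145,363))])
E
```

```text
316 334 224
Lh x min [-0.0603 -0.0602 -0.0601 -0.0577]
    -0.065 8 0.0158 0.0212 0.0188
    -0.055 13 0.016 0.0241 0.0198
    -0.045 12 0.019 0.0245 0.0218
Rh x min [-0.0615 -0.0614 -0.0613 -0.0589]
    -0.065 9 -0.0204 -0.0151 -0.0177
    -0.055 13 -0.0226 -0.0149 -0.019
    -0.045 12 -0.0223 -0.0169 -0.0196
[array([-0.0631,  0.0191]), array([-0.0631, -0.018 ])]
[array([-0.064 ,  0.0189]), array([-0.064 , -0.0179])]
scene [array([-0.0637,  0.0219]), array([-0.064 , -0.0163])]
```

```bash
python3 -m jog '[[1,-2.5,0,0,0,0.15],[1.2,-3.4,0,0,0,0],[1.2,-3.5,0,0,0,0],[1.2,-3.5,0,0,0,0],[1.2,-3.5,0,0,0,0]]' 2 >/dev/null;python3 -m jog '[[1,-3.4,0,0,0,0],[0,0,0,0,0,0],[0,0,1,0,0,0],[0,0,1,0,0,0],[0,0,0,0,0,0]]' 2 >/dev/null;python3 go.py .5231 -.1714 .05 -168
```

```text
turn (deg, tool): [ 0.11 -0.27 -0.12]
shift now-axes cm: [-0.26 -0.59  1.03]  after-turn axes: [-0.25 -0.59  1.04]
t 24.4333 p [ 0.5194 -0.1662  0.0604] F [-1.1  0.7 -1.7] w 3.32 j [ -0.7  24.5 -22.3  -0.1 -43.5 -77.3]
```

```bash
python3 -m jog '[[-0.1,-0.4,0.5,0,0,0],[0,0,0.5,0,0,0],[0,0,0,0,0,0],[0,0,0,0,0,0],[0,0,0,0,0,0]]' 2 >/dev/null;python3 go.py .5231 -.1714 .04 -168;python3 -m jog '[[0,0,0,0,0,0],[0,0,0,0,0,0],[0,0,0,0,0,0],[0,0,0,0,0,0],[0,0,0,0,0,0]]' 2 >/dev/null;python3 go.py .5231 -.1714 .04 -168
```

```text
turn (deg, tool): [-0.01  0.01 -0.13]
shift now-axes cm: [ 0.04 -0.08  1.31]  after-turn axes: [ 0.04 -0.08  1.31]
t 24.85 p [ 0.5233 -0.1706  0.0531] F [ 0.5 -1.  -1.4] w 3.33 j [ -1.2  25.4 -22.2   0.  -42.4 -77. ]
turn (deg, tool): [-0.    0.01 -0.18]
shift now-axes cm: [ 0.01 -0.04  1.31]  after-turn axes: [ 0.01 -0.04  1.31]
t 25.2667 p [ 0.5231 -0.171   0.0531] F [-0.1 -0.8 -1.4] w 3.28 j [ -1.2  25.4 -22.2   0.  -42.4 -77. ]
```

```bash
python3 -m jog '[[0,-0.04,0.7,0,0,-0.15],[0,0,0.7,0,0,0],[0,0,0.6,0,0,0],[0,0,0,0,0,0],[0,0,0,0,0,0]]' 2 >/dev/null;python3 go.py .5231 -.1714 .032 -168; python3 - <<'E'
from dr import *
snap('top','top11.png');snap('scene','scene11.png')
st=sense();T=st['tcp_pos'];a=np.radians(12);X=np.array([np.cos(a),np.sin(a)]);Y=np.array([-X[1],X[0]])
for n,o,sz,k in(('top',(365,190),(70,80),8),('scene',(300,215),(100,85),7)):
    c=load(n);im=c['frame'][o[1]:o[1]+sz[1],o[0]:o[0]+sz[0],::-1]; big=cv2.resize(im,None,fx=k,fy=k,interpolation=cv2.INTER_CUBIC)
    H=np.array([.5244,-.1711])
    P=lambda x,y,z:tuple(int(round(v)) for v in (proj(c,[*(H+x*X+y*Y),z])-o+.5)*k-.5)
    for y in(.025,-.025): cv2.line(big,P(-.065,y,.024),P(-.04,y,.024),(0,255,255),1)
    cv2.line(big,P(-.065,.025,.024),P(-.065,-.025,.024),(0,255,255),1)
    cv2.line(big,P(.04,0,.024),P(.064,0,.024),(0,0,255),1)
    cv2.imwrite('pics/%s11z.png'%n,big)
E
```

```text
turn (deg, tool): [ 0.02 -0.11 -0.03]
shift now-axes cm: [-0.05 -0.02  0.02]  after-turn axes: [-0.05 -0.02  0.02]
t 25.6833 p [ 0.5226 -0.1713  0.0322] F [-0.1  0.3 -0.3] w 3.35 j [ -1.3  27.1 -23.2   0.  -39.8 -76.8]
```

View pics/top11z.png

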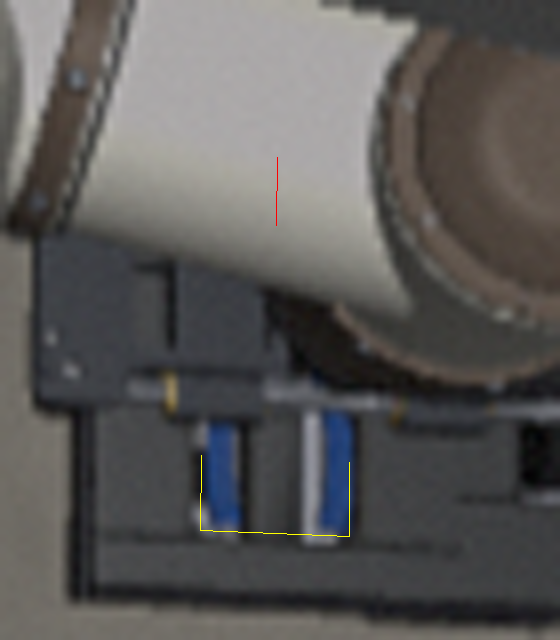

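View pics/scene11z.png

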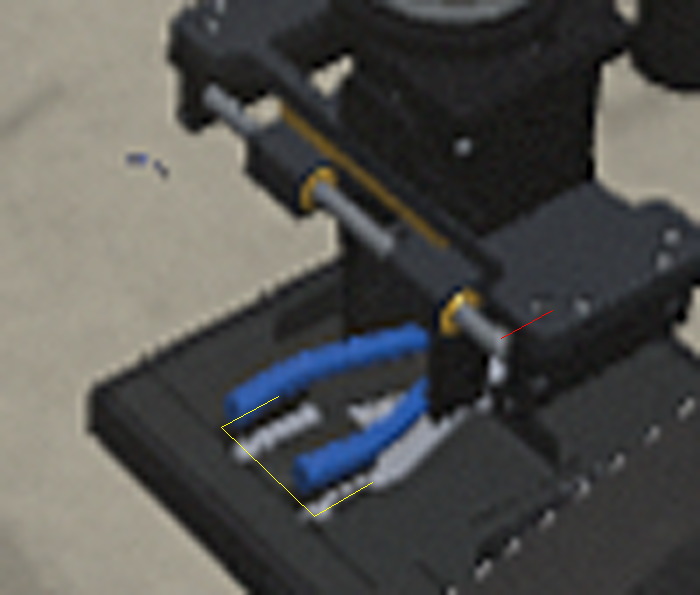

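```bash
python3 -m jog '[[0,0,0.3,0,0,0],[0,0,0.3,0,0,0],[0,0,0,0,0,0],[0,0,0,0,0,0],[0,0,0,0,0,0]]' 2 >/dev/null;python3 go.py .5231 -.1714 .011 -168;python3 -m jog '[[0,0,0.3,0,0,0],[0,0,0.2,0,0,0],[0,0,0,0,0,0],[0,0,0,0,0,0],[0,0,0,0,0,0]]' 2 >/dev/null;python3 go.py .5231 -.1714 .011 -168
```

```text
turn (deg, tool): [-0.    0.   -0.02]
shift now-axes cm: [ 0.01 -0.01  1.61]  after-turn axes: [ 0.01 -0.01  1.61]
t 26.2 p [ 0.5232 -0.1713  0.0271] F [-0.5 -0.5 -0.7] w 3.33 j [ -1.3  27.6 -23.4   0.  -39.  -76.8]
turn (deg, tool): [-0.01  0.01 -0.02]
shift now-axes cm: [0.02 0.   1.11]  after-turn axes: [0.02 0.   1.11]
t 26.6167 p [ 0.5233 -0.1714  0.0221] F [ 0.5 -0.6 -0.1] w 3.29 j [ -1.3  28.  -23.7   0.  -38.3 -76.8]
```

```bash
python3 -m jog '[[0,0,0.3,0,0,0],[0,0,0.2,0,0,0],[0,0,0,0,0,0],[0,0,0,0,0,0],[0,0,0,0,0,0]]' 2 >/dev/null;python3 go.py .5231 -.1714 .011 -168;python3 -m jog '[[0,0,0.2,0,0,0],[0,0,0.1,0,0,0],[0,0,0,0,0,0],[0,0,0,0,0,0],[0,0,0,0,0,0]]' 2 >/dev/null;python3 go.py .5231 -.1714 .011 -168
```

```text
turn (deg, tool): [ 0.02 -0.05 -0.03]
shift now-axes cm: [-0.03 -0.02  0.58]  after-turn axes: [-0.03 -0.02  0.58]
t 27.0333 p [ 0.5228 -0.1713  0.0168] F [-0.1 -0.2 -0. ] w 3.31 j [ -1.3  28.5 -23.9  -0.  -37.7 -76.8]
turn (deg, tool): [ 0.   -0.01 -0.02]
shift now-axes cm: [ 0.   -0.01  0.29]  after-turn axes: [ 0.   -0.01  0.29]
t 27.45 p [ 0.5231 -0.1713  0.0139] F [ 0.3 -0.4 -1.5] w 3.31 j [ -1.3  28.7 -24.    0.  -37.3 -76.8]
```

```bash
python3 -m jog '[[0,0,0.2,0,0,0],[0,0,0.1,0,0,0],[0,0,0,0,0,0],[0,0,0,0,0,0],[0,0,0,0,0,0]]' 2 >/dev/null;python3 go.py .5231 -.1714 .011 -168;python3 -m jog '[[0,0,0.1,0,0,0],[0,0,0,0,0,0],[0,0,0,0,0,0],[0,0,0,0,0,0],[0,0,0,0,0,0]]' 2 >/dev/null;python3 go.py .5231 -.1714 .011 -168; python3 - <<'E'
from dr import *
snap('top','top12.png');snap('scene','scene12.png')
for n,o,sz,k in(('top',(365,190),(70,80),8),('scene',(300,215),(100,85),7)):
    c=load(n);im=c['frame'][o[1]:o[1]+sz[1],o[0]:o[0]+sz[0],::-1]; big=cv2.resize(im,None,fx=k,fy=k,interpolation=cv2.INTER_CUBIC)
    cv2.imwrite('pics/%s12z.png'%n,big)
E
```

```text
turn (deg, tool): [-0.    0.01 -0.03]
shift now-axes cm: [ 0.01 -0.    0.01]  after-turn axes: [ 0.01 -0.    0.01]
t 27.8667 p [ 0.5232 -0.1713  0.0111] F [0.1 0.5 0.2] w 3.3 j [ -1.3  29.  -24.1   0.  -36.9 -76.8]
turn (deg, tool): [-0.02  0.02 -0.  ]
shift now-axes cm: [ 0.02 -0.   -0.01]  after-turn axes: [ 0.02 -0.   -0.01]
t 28.2833 p [ 0.5233 -0.1713  0.0109] F [-1.7  0.3  5.5] w 3.28 j [ -1.3  29.  -24.2   0.  -36.8 -76.8]
```

View pics/top12z.png

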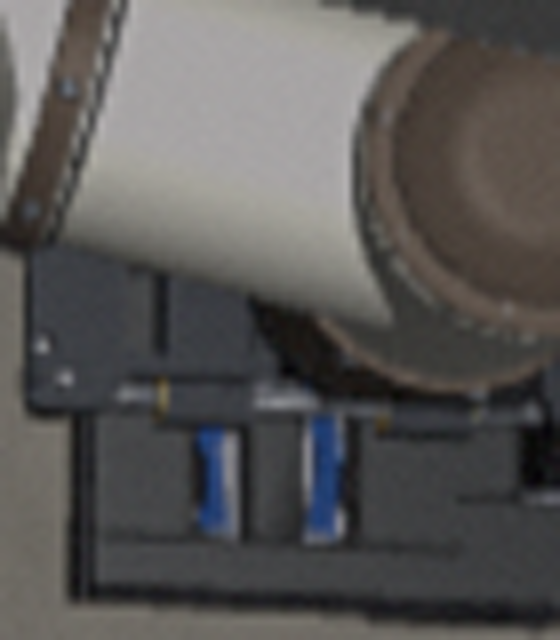

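View pics/scene12z.png

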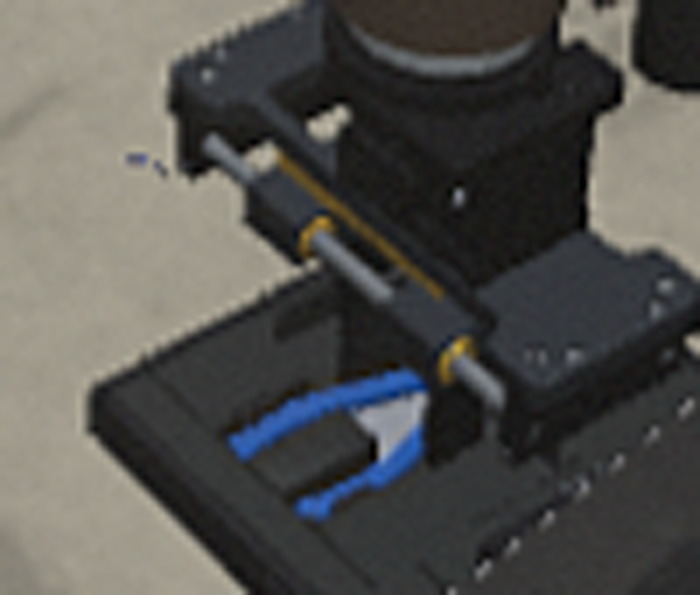

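```bash
python3 -m jog '[[0,0,0.2,0,0,0],[0,0,0.1,0,0,0],[0,0,0,0,0,0],[0,0,0,0,0,0],[0,0,0,0,0,0]]' 2 >/dev/null;python3 go.py .5231 -.1714 .011 -168;python3 -m jog '[[0,0,-0.3,0,0,0],[0,0,0,0,0,0],[0,0,0,0,0,0],[0,0,0,0,0,0],[0,0,0,0,0,0]]' 6 >/dev/null;python3 -m jog '[[0,0,-0.3,0,0,0],[0,0,-0.7,0,0,0],[0,0,-1.5,0,0,0],[0,0,-2,0,0,0],[0,0,-2,0,0,0]]' 6 >/dev/null;python3 go.py .5244 -.1711 .08 -168
```

```text
turn (deg, tool): [-0.06  0.03  0.06]
shift now-axes cm: [ 0.03  0.   -0.05]  after-turn axes: [ 0.03  0.   -0.05]
t 28.8 p [ 0.5234 -0.1714  0.0105] F [-6.3  3.4 22.4] w 3.35 j [ -1.2  29.  -24.2   0.1 -36.7 -76.8]
turn (deg, tool): [ 0.01 -0.06 -0.02]
shift now-axes cm: [-0.16 -0.01 -0.42]  after-turn axes: [-0.16 -0.01 -0.42]
t 29.6333 p [ 0.5228 -0.1713  0.0758] F [ 0.2  0.5 -1.3] w 5.99 j [ -1.3  23.6 -20.9   0.  -45.5 -76.8]
```

```bash
python3 -m jog '[[0,1,-2,0,0,0],[0,3.5,0,0,0,0],[0,4,0,0,0,0],[0,4,0,0,0,0],[0,4,0,0,0,0]]' 6 >/dev/null; python3 -m jog '[[0,4,0,0,0,0],[0,3,0,0,0,0],[0,0,0,0,0,0],[0,0,0,0,0,0],[0,0,0,0,0,0]]' 6 >/dev/null;python3 - <<'E'
from dr import *
snap('top','top13.png');snap('scene','scene13.png')
for n,o,sz,k in(('top',(365,190),(110,82),7),('scene',(305,230),(90,75),8)):
    c=load(n);im=c['frame'][o[1]:o[1]+sz[1],o[0]:o[0]+sz[0],::-1]; big=cv2.resize(im,None,fx=k,fy=k,interpolation=cv2.INTER_CUBIC)
    cv2.imwrite('pics/%s13z.png'%n,big)
E
```

```text
(no output)
```

View pics/top13z.png

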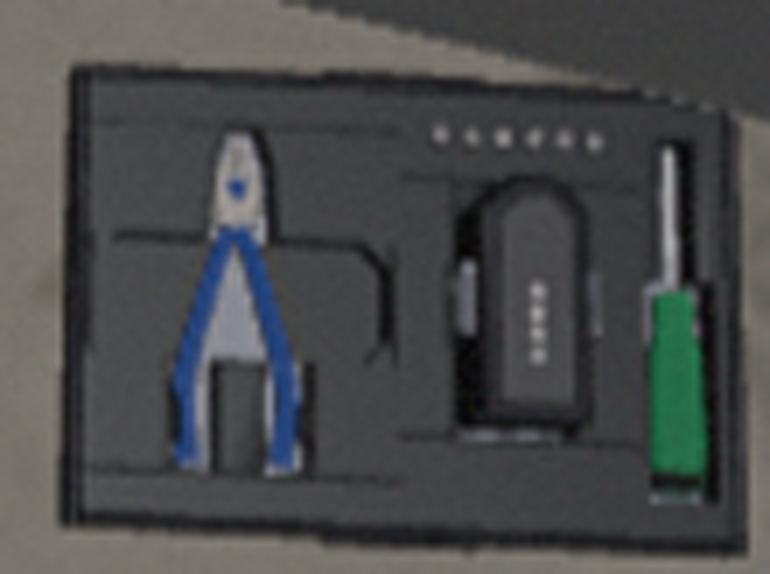

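View pics/scene13z.png

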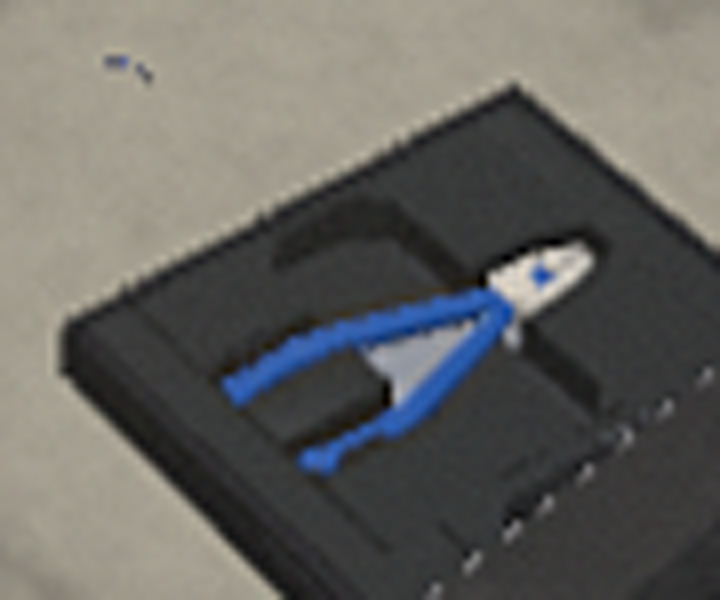

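```bash
python3 go.py .5117 -.1738 .1 -168;python3 -m jog '[[0.2,-3.5,0,0,0,0],[0.2,-4,0,0,0,0],[0.2,-4,0,0,0,0],[0.2,-4,0,0,0,0],[0.1,-4,0,0,0,0]]' 1 >/dev/null; python3 go.py .5117 -.1738 .05 -168
```

```text
turn (deg, tool): [-0.   -0.   -0.11]
shift now-axes cm: [  1.13 -23.42  -0.49]  after-turn axes: [  1.17 -23.42  -0.49]
t 30.5667 p [0.4745 0.0577 0.0951] F [-1.1 -0.1  0.6] w 6.0 j [  26.5   16.   -29.7    0.   -44.3 -104.6]
turn (deg, tool): [ 0.   -0.01 -0.13]
shift now-axes cm: [ 0.16 -3.71  4.51]  after-turn axes: [ 0.17 -3.71  4.51]
t 30.9833 p [ 0.5056 -0.1372  0.0951] F [1.1 1.2 0.9] w 3.45 j [  2.6  20.  -23.5   0.  -46.6 -80.7]
```

```bash
python3 -m jog '[[0.15,-1.8,0.5,0,0,0],[0,-1.8,1.5,0,0,0],[0,0,1.5,0,0,0],[0,0,1,0,0,0],[0,0,0,0,0,0]]' 1 >/dev/null; python3 go.py .5117 -.1738 .03 -168;python3 -m jog '[[0,0,0.7,0,0,0],[0,0,0,0,0,0],[0,0,0,0,0,0],[0,0,0,0,0,0],[0,0,0,0,0,0]]' 1 >/dev/null; python3 go.py .5117 -.1738 .022 -168
```

```text
turn (deg, tool): [ 0.1 -0.3 -0.2]
shift now-axes cm: [-0.13 -0.35  1.76]  after-turn axes: [-0.12 -0.35  1.76]
t 31.4 p [ 0.5098 -0.1707  0.0476] F [0.  1.  0.2] w 1.12 j [ -1.2  25.  -24.1  -0.  -41.3 -76.9]
turn (deg, tool): [-0.02  0.08  0.02]
shift now-axes cm: [ 0.18 -0.43  2.17]  after-turn axes: [ 0.18 -0.43  2.17]
t 31.8167 p [ 0.5126 -0.1692  0.0437] F [ 0.4 -0.7  0.5] w 1.0 j [ -1.   25.3 -24.2   0.  -40.4 -76.9]
```

```bash
python3 -m jog '[[0.18,-0.43,0.5,0,0,0],[0,0,0.7,0,0,0],[0,0,0.5,0,0,0],[0,0,0,0,0,0],[0,0,0,0,0,0]]' 1 >/dev/null; python3 go.py .5117 -.1738 .02 -168;python3 -m jog '[[0,0,0.3,0,0,0],[0,0,0,0,0,0],[0,0,0,0,0,0],[0,0,0,0,0,0],[0,0,0,0,0,0]]' 1 >/dev/null; python3 go.py .5117 -.1738 .02 -168
```

```text
turn (deg, tool): [ 0.02 -0.09 -0.02]
shift now-axes cm: [-0.1   0.02  0.53]  after-turn axes: [-0.1   0.02  0.53]
t 32.2333 p [ 0.5107 -0.1742  0.0253] F [-0.3 -0.4  0.8] w 0.97 j [ -1.6  27.  -25.    0.  -38.1 -76.4]
turn (deg, tool): [-0.01  0.02 -0.02]
shift now-axes cm: [-0.04  0.03  0.32]  after-turn axes: [-0.05  0.03  0.32]
t 32.65 p [ 0.5113 -0.1742  0.0232] F [-0.2 -0.3  0.1] w 1.0 j [ -1.6  27.1 -25.1   0.  -37.7 -76.4]
```

```bash
python3 -m jog '[[0,0,0.2,0,0,0],[0,0,0.1,0,0,0],[0,0,0,0,0,0],[0,0,0,0,0,0],[0,0,0,0,0,0]]' 1 >/dev/null; python3 go.py .5117 -.1738 .02 -168;python3 -m jog '[[0,0,0.2,0,0,0],[0,0,0,0,0,0],[0,0,0,0,0,0],[0,0,0,0,0,0],[0,0,0,0,0,0]]' 1 >/dev/null; python3 go.py .5117 -.1738 .02 -168
```

```text
turn (deg, tool): [-0.   -0.   -0.02]
shift now-axes cm: [-0.06  0.03  0.  ]  after-turn axes: [-0.06  0.03  0.  ]
t 33.0667 p [ 0.5112 -0.1742  0.02  ] F [-0.5 -1.1 -0.9] w 0.97 j [ -1.6  27.4 -25.3   0.  -37.3 -76.4]
turn (deg, tool): [-0.02  0.05 -0.01]
shift now-axes cm: [-0.02  0.04 -0.14]  after-turn axes: [-0.02  0.04 -0.14]
t 33.4833 p [ 0.5116 -0.1742  0.0186] F [-1.3  0.6  5.2] w 0.98 j [ -1.6  27.6 -25.3   0.  -37.1 -76.4]
```

```bash
python3 -m jog '[[0,0,0.2,0,0,0],[0,0,0.1,0,0,0],[0,0,0,0,0,0],[0,0,0,0,0,0],[0,0,0,0,0,0]]' 1 >/dev/null; python3 go.py .5117 -.1738 .02 -168;python3 -m jog '[[0,0,-1,0,0,0],[0,0,-2,0,0,0],[0,0,-3,0,0,0],[0,0,-3,0,0,0],[0,3,-1,0,0,0]]' 1 >/dev/null; python3 -m jog '[[0,4,0,0,0,0],[0,4,0,0,0,0],[0,4,0,0,0,0],[0,4,0,0,0,0],[0,4,0,0,0,0]]' 1 >/dev/null;python3 -m jog '[[0,0,0,0,0,0],[0,0,0,0,0,0],[0,0,0,0,0,0],[0,0,0,0,0,0],[0,0,0,0,0,0]]' >/dev/null; python3 - <<'E'
from dr import *
snap('top','top14.png');snap('scene','scene14.png')
for n,o,sz,k in(('top',(365,190),(110,82),7),('scene',(305,230),(90,75),8)):
    c=load(n);im=c['frame'][o[1]:o[1]+sz[1],o[0]:o[0]+sz[0],::-1]; big=cv2.resize(im,None,fx=k,fy=k,interpolation=cv2.INTER_CUBIC)
    cv2.imwrite('pics/%s14z.png'%n,big)
# pack tab check: expected px columns of left tab outer edge out vs pinched
c=load('top');a=np.radians(12);X=np.array([np.cos(a),np.sin(a)]);Y=np.array([-X[1],X[0]]);H=np.array([.5464,-.2748])
for y in(.0265,.022): print(y,[(proj(c,[*(H+y*Y),z])-[365,190]+.5)*7 for z in(.029,.047)])
for y in(-.0265,-.022): print(y,[(proj(c,[*(H+y*Y),z])-[365,190]+.5)*7 for z in(.029,.047)])
E
```

```text
turn (deg, tool): [-0.07  0.07  0.06]
shift now-axes cm: [-0.01  0.05 -0.18]  after-turn axes: [-0.01  0.05 -0.18]
t 33.9 p [ 0.5117 -0.1743  0.0182] F [-7.1  4.  22.9] w 0.99 j [ -1.6  27.6 -25.4   0.1 -36.9 -76.4]
0.0265 [array([449.48607028, 306.16266613]), array([461.52757904, 300.45120726])]
0.022 [array([461.12607661, 306.66072037]), array([473.36003837, 300.95714813])]
-0.0265 [array([586.66078376, 312.03211715]), array([600.97166804, 306.41365864])]
-0.022 [array([575.00696711, 311.533472  ]), array([589.12493855, 305.9071076 ])]
```

View pics/top14z.png

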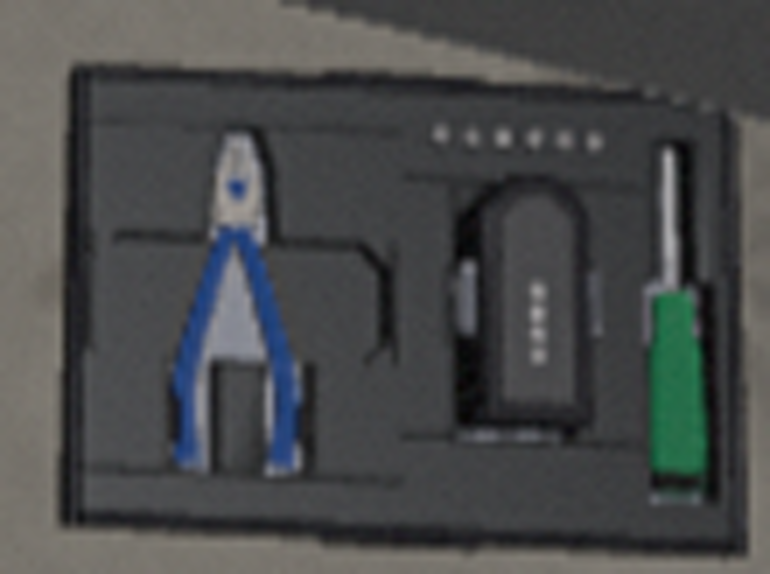

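View pics/scene14z.png

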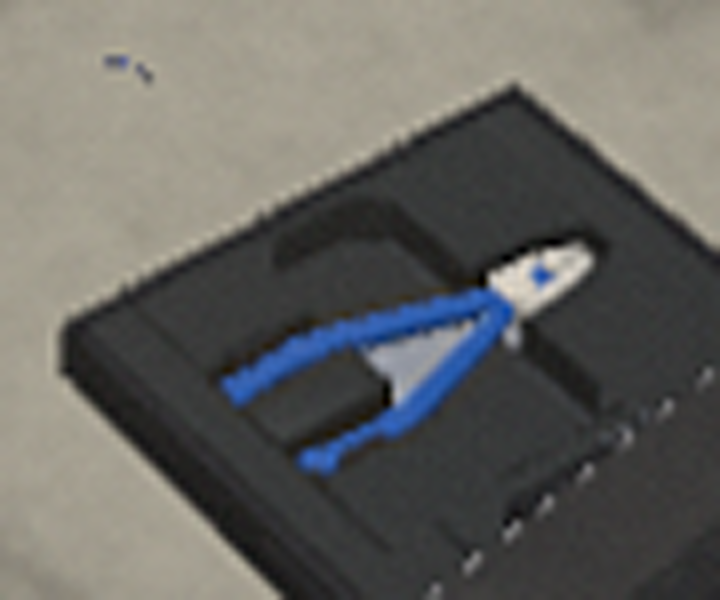

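View pics/scene14.png

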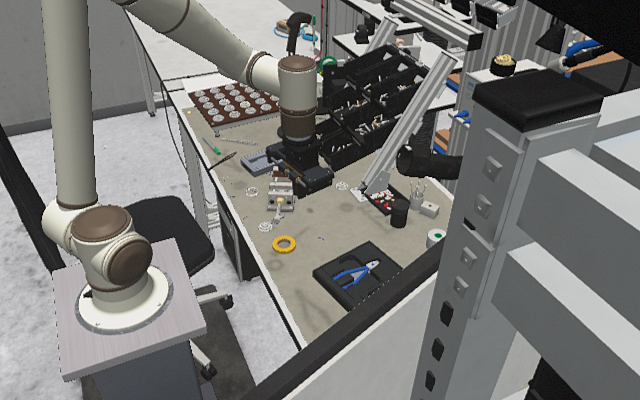

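```bash
python3 - <<'E'
from station import *
print(sense()['time_s'],sense()['wrist_force'],finish_job())
E
```

```text
the job is handed in; nothing more can be done
35.25 [-0.38233416  0.059427    0.13480601] None
```

I packed both items and handed the job in at 35 s of the 72 s, with the arm clear of everything. No verdict is reported.

- **Battery pack:** I squeezed the tabs, lifted the pack out of the charger and placed it nose to the tray's +x. The first try caught the nose on the edge of the cutout: my charger measurement was about 5 mm off along the pack's length. I lifted it slightly, shifted it back and it slid in.
- **Pack checks:** I pressed its top near the nose (25 N) and near the tail (43 N, by fingertip). Both spots read 55 mm above the bench, against 56 mm expected when seated. In the top view both tab faces sit at their sprung-out positions. The hooks themselves cannot be seen, so latching is inferred from the tabs and the height.
- **Pliers:** I set them into their cutout and pressed with 22 N while gripping. I then pressed across both handles with 23 N. The handle tops read 18–19 mm, against 20 mm for handles on the floor.
- **Nubs:** The camera shows a nub closed over each handle on the side it can see. No separate 5 N push showed in the force readings on the way down, so for the nubs I am relying on the heights and pictures.
- **Other items:** In the last pictures the screwdriver, tape and jar are where they were. I did not measure sensor_a, but the arm never went near it.

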